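# Lock the sample case with its square-bored key

### The job

Please lock the sample case. Its blue key lies on its side on the desk: stand it upright on the desk on its bored end and let go of it, then take it again by its paddle from above and fit it fully down onto the brass square spindle while the latch is still open. Then turn the key anticlockwise (seen from above) as far as it goes, so that the steel tongue lies over the clear lid, and leave the key seated on the spindle; do not press on the case or its latch with the gripper, and leave the foam rack and the water bottle where they are.

Things in the scene. Friction and masses are not known exactly. Their poses are not given: they have to be found in the camera images.
- key: Blue plastic key, 82 mm long, 110 to 210 g. Origin: centre of its foot (bored end face); x runs along the key from foot to paddle end. x = 0 to 46 mm: square hub 40 x 40 mm (y, z), black band near its paddle end. It starts lying on a hub flat, x level (paddle roughly to the robot's right), z up, foot centre 20 mm above the desk. It stands stably on its foot.
- key_centre (a point): Point half-way along the key, on its axis, 41 mm from the foot; same axes as the key. The foot has a square bore for the spindle, 16 x 16 mm (sides along the key's y and z), 31 mm deep, its mouth 2 mm wider on each side for the first 3 mm.
- key_paddle (a point): Point on the key's axis in its flat grip paddle, 68 mm from the foot; same axes as the key. The paddle reaches from 46 to 82 mm from the foot, 34 mm wide along the key's y, 14 mm thick along its z.
- case: Dark grey sample case, fixed to the desk, 190 (x) x 170 (y) x 55 mm high; origin at the centre of its underside, z up, x from its front ledge (robot side) to the rear. The rear part is a tray with three tubes under a clear lid, lid top 61 mm above the desk; the 70 mm deep front ledge carries the turn-latch, 60 mm in front (-x) of the origin.
- spindle_foot (a point): Foot of the brass square spindle: on its vertical axis, on the round steel boss (38 mm across) it stands on, 75 mm above the desk. z up; x, y square to the spindle's flats, turning with the latch. Spindle 14 x 14 mm, 24 mm high. A fully fitted key rests with its foot centre at this point, in any of four ways a quarter turn apart; play 1 mm a side, about 8 degrees in turning.
- latch (a joint): Turn-latch angle in rad about the spindle's axis, growing anticlockwise seen from above: 0 = open (steel tongue, 61 mm long from the axis, beside the lid, pointing to the case's right), 1.3 = end stop, locked (tongue over the clear lid). Starts at 0 to 0.2. Friction about 0.06 N m, no spring: it stays where it is left.
- foam_rack: White foam tube rack, 105 x 105 x 34 mm, loose, with three capped tubes standing in it to 106 mm height; origin at the centre of its underside, z up. Leave alone.
- water_bottle: Clear water bottle with blue cap, 67 mm in diameter, 228 mm high, loose; origin at the centre of its underside, z up. Leave alone.
Not all that is in view belongs to the job. What is meant by the key is not pink or turquoise, and is the larger of those in its own colour.

How it is judged:
By the outcome, as a careful person would: the job done as asked, in the order asked, and still so for the second after the job is handed in, with the robot touching nothing.
It also fails if it takes over 72 s, if anything falls off the work surface, if the arm or the gripper's body presses on something with over 40 N, if the wrist force passes 120 N, or if a joint passes its speed limit or range.

### The arm

A 6-joint arm with a two-finger parallel gripper is mounted at the origin on a cart in front of the work surface, level with it; the furniture and walls round the work are solid. World frame = base frame: x ahead of the robot, y to its left, z up, the work surface at z = 0. Lengths are in m, angles in degrees, forces in N, time in s.
With the tool pointing down it reaches from about 0.4 to 0.825 m from the base axis. Payload 7 kg.
Tool frame: the origin (TCP) lies midway between the tips of the shut fingers; the grasp point (between the pads) lies 19 mm behind it (ctrl.grasp_offset is the distance from the TCP to the grasp point, in m); z points along the fingers, x is the direction in which the jaws open and shut, and the axes are right-handed (so a half turn about z gives the same grasp; the last joint's range is limited). The gripper opens to 88 mm and grips with 3 to 60 N. Pads are 19 mm wide; open, the fingers measure 130 mm over their backs; the gripper's body (78 mm by 193 mm) begins 47 mm behind the grasp point.
Start: joints at [-60.212, 20.546, 0.682, 0, -70.136, -16.507], TCP at [0.155, -0.657, 0.227] pointing down, gripper open.
Joint ranges: [-176.03, 176.03], [-82.01, 121.73], [-58.28, 71.71], [-173.87, 95.51], [-174.79, -0.11], [-173.66, 173.66]. Speed limits (degrees/s): [136.94, 136.94, 172.46, 180, 180, 180].

### API

Orientations are given as [roll, pitch, yaw] about the fixed x, y, z axes, in that order (R = Rz(yaw) Ry(pitch) Rx(roll)).
In Python, from plant import sensors, snapshot, order, ctrl gives the robot as it stands.
- The arm moves only by the tool send_rows, never from a script. Its argument "commands" is a list of rows, each a list of 3 entries, a list of its own where there are three numbers: the closure, from 0 (fully open) to 1 (shut), then the shift along the world's x, y, z in units of 0.25 m (1.0 is 0.25 m), then the turn, a rotation vector about the world's x, y, z in units of 360 degrees (1.0 is 360 degrees). In form: [[hand, [x, y, z], [ax, ay, az]], ...]. A call has 1 to 12 rows; each row shifts and turns the pose as measured when the row begins; what a row does not reach is not made up. A row lasts 1/10 s, in which the tool goes at most 50 mm and 8.59 degrees, less where a joint would pass 70% of its speed; a pose out of reach is approached as far as the arm can. A call with a number of a shift or a turn outside -1 to 1 is refused whole. A call with a gripper value outside its range is refused whole. The fingers move at their own pace and stop on an object; the grip force is fixed at half the most. Time passes only in rows, so rows that do not move let the fingers close. It gives the time, the measured TCP pose, the force and the opening at its end, in the units of the state.
- sensors.get_obs(): the state, without advancing time (a new reading comes with each control period).
- snapshot(name): name is "scene" or "top" or "wrist"; returns a dict with "color" (420x560x3 uint8, blue, green, red), "z_map" (420x560 float32, m along the optical axis (not along the pixel's ray), 0 where there is no reading), "mtx" (3x3 intrinsics, pixels), "k1" (the pictures are not rectified: a ray, as slopes to the right and down, at radius r is drawn at 1 + k1 r^2 times it, then the intrinsics apply), "xyz" and "attitude" of the camera in the world. Camera axes: x right, y down, z forward; pixel columns grow to the right and rows downward; lengths in m; the calibration is good to about 2 mm. A picture is of the moment at which its call begins.
- order.close_job(): hands the job in, once; it reports no verdict.
The state is a dict: "clock": time; "joint_pos": joint angles; "qvel": joint speeds; "tau": joint torques, N m; "tool_pos": TCP position; "orientation": TCP orientation; "force": force on the tool from outside, world axes, zero at the start; "moment": the same for the moment, N m; "opening": finger opening in m.
Only numpy, scipy, OpenCV 4.12 (cv2) and the standard library are available. Lean on these libraries where they do the work, as an engineer would, in place of code of your own. Each camera call takes 0.05 s, during which the arm holds its last target.

## Working session

There is one attempt and no reset: what is moved stays moved. The work goes in short steps, Python scripts to look and compute and a tool call to move; the robot and the scene stay as the last step left them, time stands still between calls to the robot, and variables do not carry over. Pictures are saved under pics/ and viewed, and the job is handed in when it is done.

Besides the shell and the picture viewer there is one more tool, called after "Request:" as a command line: name --argument value ..., lists and objects as JSON in quotes. send_rows: Moves the arm, as the interface text tells. Its arguments: {"type":"object","properties":{"commands":{"type":"array","items":{"type":"array"}}},"required":["commands"]}

```bash
ls; mkdir -p pics; cat > h.py <<'E'
import numpy as np, cv2
from scipy.spatial.transform import Rotation as R
from plant import sensors, snapshot, order, ctrl
def camR(s):
    a=np.array(s["attitude"])
    return a if a.shape==(3,3) else R.from_euler('xyz',a,degrees=True).as_matrix()
def rays(s,px):
    px=np.asarray(px,float).reshape(-1,2); K=np.array(s["mtx"]); k1=s["k1"]
    d=cv2.undistortPoints(px.reshape(-1,1,2),K,np.array([k1,0,0,0,0],float)).reshape(-1,2)
    return np.c_[d,np.ones(len(d))]
def onplane(s,px,z):
    r=rays(s,px)@camR(s).T; o=np.array(s["xyz"]); t=(z-o[2])/r[:,2]; return o+t[:,None]*r
def pts(s,px):
    px=np.asarray(px).reshape(-1,2); d=s["z_map"][px[:,1].astype(int),px[:,0].astype(int)]
    return (rays(s,px)*d[:,None])@camR(s).T+np.array(s["xyz"])
def proj(s,P):
    c=(np.atleast_2d(P)-np.array(s["xyz"]))@camR(s); c=c/c[:,2:]
    r2=(c[:,:2]**2).sum(1,keepdims=True); q=c[:,:2]*(1+s["k1"]*r2); K=np.array(s["mtx"])
    return q@K[:2,:2].T+K[:2,2]
E
python3 - <<'E'
from h import *
o=sensors.get_obs(); print(o)
for n in ["scene","top","wrist"]:
    s=snapshot(n); cv2.imwrite(f"pics/{n}0.png",s["color"]); print(n,s["xyz"],s["attitude"],s["k1"],np.array(s["mtx"]).tolist())
    np.save(f"{n}0.npy",s,allow_pickle=True)
print(ctrl.grasp_offset)
E
```

```text
pics
{'clock': 0.0, 'joint_pos': array([-6.02111460e+01,  2.05917484e+01,  6.34551437e-01, -2.01021797e-02,
       -7.01358873e+01, -1.65060632e+01]), 'qvel': array([-0.00599226, -0.03279379, -0.01790518, -0.05749703, -0.03792181,
        0.01284879]), 'tau': array([-1.07249463e-03, -5.82711911e+01,  2.93049181e+01,  6.99705362e+00,
        6.82194936e-03, -1.50198166e-04]), 'tool_pos': array([ 0.15494093, -0.65647995,  0.22562512]), 'orientation': array([-1.79991669e+02, -9.46177094e-02,  1.03275938e+02]), 'force': array([-0.63020295,  0.13567674, -0.29337422]), 'moment': array([ 0.02264416, -0.03191646, -0.02385238]), 'opening': 0.0879152745214977}
scene [-0.444552    0.82757456  0.68954936] [-117.65787783   -1.18355721 -126.9215958 ] -0.03211964835192629 [[490.62213780742263, 0.0, 275.6198432881619], [0.0, 490.62213780742263, 215.05927638744046], [0.0, 0.0, 1.0]]
top [0.38468658 0.08587026 1.07223589] [-1.72847216e+02 -9.30525128e-02 -9.14106582e+01] -0.005576657336377899 [[440.9974903808799, 0.0, 289.9223517746989], [0.0, 440.9974903808799, 200.40442343478253], [0.0, 0.0, 1.0]]
wrist [ 0.09169085 -0.671523    0.38390861] [ 1.65800968e+02 -8.61539533e-02  1.03304458e+02] -0.010968814608492092 [[307.9923396743395, 0.0, 281.11621197729704], [0.0, 307.9923396743395, 211.01499614515745], [0.0, 0.0, 1.0]]
0.0188
```

View pics/scene0.png

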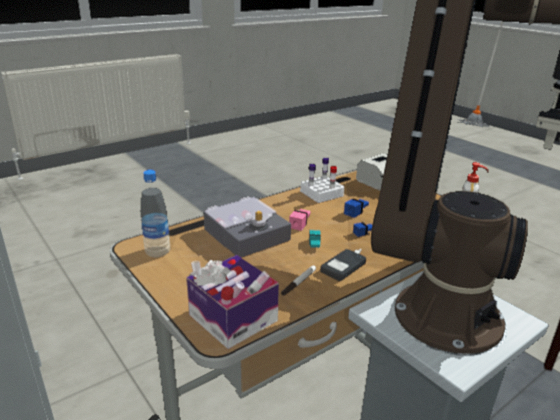

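View pics/top0.png

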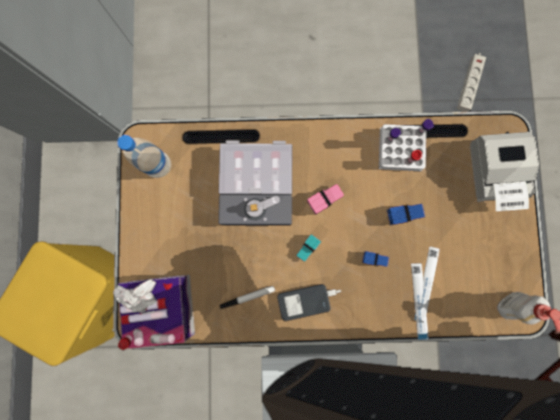

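View pics/wrist0.png

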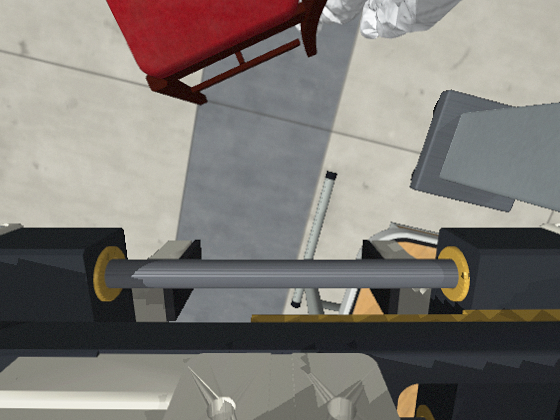

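The top view shows four keys: pink (325,199), turquoise (309,248), large blue (406,214) and small blue (375,259). The large blue one fits the description, since it is blue and the larger of the two. I'll confirm with a crop and measure both blue ones.

```bash
python3 - <<'E'
from h import *
s=np.load("top0.npy",allow_pickle=True).item()
im=s["color"]
a=cv2.resize(im[190:280,340:440],None,fx=4,fy=4,interpolation=cv2.INTER_CUBIC)
b=cv2.resize(im[135:235,210:300],None,fx=4,fy=4,interpolation=cv2.INTER_CUBIC)
c=np.zeros((400,760,3),np.uint8); c[:360,:400]=a; c[:400,400:760]=b
cv2.imwrite("pics/crop0.png",c)
hsv=cv2.cvtColor(im,cv2.COLOR_BGR2HSV)
m=cv2.inRange(hsv,(105,120,40),(125,255,255)); m[:,:330]=0; m[:190]=0;m[300:]=0
n,l,st,ce=cv2.connectedComponentsWithStats(m)
for i in range(1,n):
    if st[i,4]>30: print(st[i],ce[i])
# depth heights
ys,xs=np.mgrid[190:290,340:440]; P=pts(s,np.c_[xs.ravel(),ys.ravel()]); 
for u,v in [(406,214),(400,214),(418,212),(395,215),(380,240),(255,207),(256,160),(240,215)]:
    print((u,v),pts(s,[(u,v)]).round(4))
E
```

```text
[407 205  17  14 175] [415.06857143 211.31428571]
[388 206  20  18 263] [397.42585551 214.68060837]
[363 252  25  14 214] [374.47663551 258.88317757]
(406, 214) [[ 0.475  -0.1902  0.0433]]
(400, 214) [[ 0.4755 -0.1766  0.0414]]
(418, 212) [[ 0.4804 -0.2232  0.0279]]
(395, 215) [[ 0.4735 -0.1651  0.04  ]]
(380, 240) [[ 0.4171 -0.1349  0.0011]]
(255, 207) [[0.494  0.1592 0.0978]]
(256, 160) [[0.6086 0.158  0.0609]]
(240, 215) [[0.481  0.1974 0.0557]]
```

View pics/crop0.png

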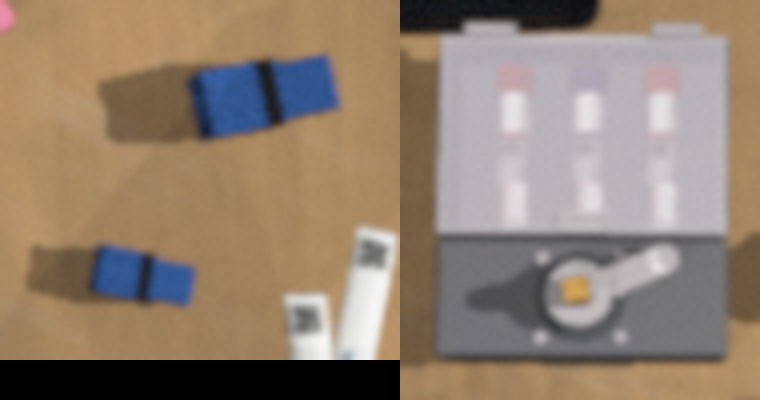

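The crop shows the large blue key at (406,214): hub with its dark foot face on the left, band at about (407,213), paddle to the right. The small blue one at (375,259) is about 60% of its size, so the large one is the key. The case is at top-picture (255,183), with the brass spindle at (254,207) and the tongue pointing right and slightly back. Next I'll measure these.

```bash
python3 - <<'E'
from h import *
s=np.load("top0.npy",allow_pickle=True).item()
im=s["color"]; hsv=cv2.cvtColor(im,cv2.COLOR_BGR2HSV)
ys,xs=np.mgrid[195:235,380:435]; px=np.c_[xs.ravel(),ys.ravel()]; P=pts(s,px)
def rect(Q,lab):
    r=cv2.minAreaRect((Q[:,:2]*1000).astype(np.float32)); print(lab,len(Q),r,Q[:,2].mean().round(4))
top=P[(P[:,2]>.034)]; rect(top,"hubtop"); print(np.histogram(P[:,2],bins=[-.01,.005,.012,.02,.024,.03,.034,.038,.042,.046]))
al=P[P[:,2]>.012]; rect(al,"all")
pad=P[(P[:,2]>.022)&(P[:,2]<.032)&(P[:,1]<-.195)]; rect(pad,"paddle")
c=top[:,:2].mean(0); d=pad[:,:2].mean(0)-c; print("axis",c,pad[:,:2].mean(0),np.degrees(np.arctan2(d[1],d[0])))
# mask contour of blue+band onto plane z=.04 for hub, z=.027 paddle
# case
ys,xs=np.mgrid[130:235,205:305]; px=np.c_[xs.ravel(),ys.ravel()]; P=pts(s,px)
rect(P[(P[:,2]>.045)&(P[:,2]<.07)],"case")
rect(P[(P[:,2]>.058)&(P[:,2]<.064)&(P[:,0]>.53)],"lid")
sel=(P[:,2]>.066); rect(P[sel],"latch"); rect(P[P[:,2]>.09],"spindle"); print(P[P[:,2]>.088].round(4))
h=hsv[130:235,205:305].reshape(-1,3)
b=(h[:,0]>12)&(h[:,0]<28)&(h[:,1]>110)&(h[:,2]>110)&(P[:,2]>.05)
print("brass px",px[b].mean(0),b.sum(), onplane(s,[px[b].mean(0)],.099))
# latch tongue points
T=P[sel&(P[:,2]<.09)]; 
for t in T[np.hypot(T[:,0]-.492,T[:,1]-.158)>.022].round(4): print(t,end=' ')
E
```

```text
hubtop 347 ((443.42449951171875, -54.76054382324219), (42.60149002075195, 301.81744384765625), 14.634834289550781) 0.0589
(array([1573,   48,   25,    8,  160,   39,   19,  213,  105]), array([-0.01 ,  0.005,  0.012,  0.02 ,  0.024,  0.03 ,  0.034,  0.038,
        0.042,  0.046]))
all 579 ((448.03424072265625, -72.56219482421875), (42.87026596069336, 338.55157470703125), 14.576634407043457) 0.046
paddle 184 ((482.5171203613281, -219.94993591308594), (34.38279342651367, 33.21261978149414), 6.478246688842773) 0.028
axis [ 0.47353189 -0.17208708] [ 0.48222132 -0.21944524] -79.60282381895163
case 5645 ((557.0090942382812, 162.59149169921875), (170.2591094970703, 195.48402404785156), 88.57768249511719) 0.0596
lid 3101 ((592.4518432617188, 160.95513916015625), (168.49327087402344, 124.16455841064453), 88.7686767578125) 0.0613
latch 431 ((519.52734375, 162.51744079589844), (159.314453125, 266.1694030761719), 88.71266174316406) 0.175
spindle 86 ((440.331298828125, 130.081298828125), (141.308349609375, 15.354724884033203), 32.26648712158203) 0.5851
[[0.3847 0.0859 1.0722]
 [0.3847 0.0859 1.07
[... 5193 characters left out ...]
61 0.0693] [0.5034 0.1338 0.0697] [0.5035 0.1316 0.0686] [0.5031 0.1291 0.0715] [0.5034 0.127  0.0687] [0.503  0.1246 0.0714] [0.5027 0.1222 0.0733] [0.5029 0.12   0.0712] [0.5031 0.1178 0.069 ] [0.5019 0.1793 0.0728] [0.501  0.1361 0.0707] [0.5009 0.1338 0.0712] [0.5012 0.1316 0.068 ] [0.5005 0.1291 0.0736] [0.5009 0.127  0.0699] [0.5009 0.1247 0.0698] [0.4997 0.1817 0.0721] [0.4992 0.179  0.0764] [0.4986 0.136  0.0722] [0.4986 0.1338 0.0711] [0.4989 0.1316 0.0687] [0.4988 0.1293 0.0688] [0.4967 0.1811 0.0782] [0.4976 0.1796 0.0699] [0.4966 0.1362 0.0697] [0.4963 0.1338 0.0719] [0.4946 0.1812 0.0772] [0.4924 0.1814 0.0756] [0.4903 0.1816 0.0743] [0.483  0.179  0.0778] [0.4818 0.1778 0.0667]
```

```bash
cat >> h.py <<'E'
def tool():
    o=sensors.get_obs(); return np.array(o["tool_pos"]),R.from_euler('xyz',o["orientation"],degrees=True),o
def plan(tcp,Rt,show=True):
    p,r,o=tool(); d=(np.array(tcp)-p)/.25; w=(Rt*r.inv()).as_rotvec(degrees=True)/360
    n=max(np.abs(d).max()/.2,np.linalg.norm(d)/.2,np.linalg.norm(w)/.0238)
    print("total shift units",d.round(4),"turn",w.round(4),"rows>=",round(n,2)); return d,w
E
python3 - <<'E'
from h import *
s=np.load("top0.npy",allow_pickle=True).item()
ys,xs=np.mgrid[0:420,0:560]; P=pts(s,np.c_[xs.ravel(),ys.ravel()]).reshape(420,560,3); H=P[...,2]; H[s["z_map"]==0]=0
for n,(a,b,c,d) in dict(soap=(490,550,285,330),mach=(470,540,130,215),rack=(375,440,115,175),keybl=(360,392,245,270),pink=(305,345,180,215),turq=(295,322,232,265),pens=(410,440,245,340),black=(275,345,280,320)).items():
    Q=P[c:d,a:b].reshape(-1,3); Q=Q[(Q[:,2]>.008)&(Q[:,2]<.5)]
    print(n,np.percentile(Q,[2,98],axis=0).round(3).tolist()) if len(Q) else print(n)
Q=P[195:235,380:435].reshape(-1,3); Q=Q[(Q[:,2]<.06)]
hub=Q[(Q[:,2]>.036)]; pad=Q[(Q[:,2]>.023)&(Q[:,2]<.031)&(Q[:,1]<-.195)]
for q in (hub,pad,Q[Q[:,2]>.023]): print(len(q),cv2.minAreaRect((q[:,:2]*1000).astype(np.float32)))
E
```

```text
soap [[0.23, -0.454, 0.014], [0.284, -0.403, 0.154]]
mach [[0.485, -0.487, 0.017], [0.652, -0.368, 0.089]]
rack [[0.587, -0.244, 0.009], [0.69, -0.141, 0.108]]
keybl [[0.357, -0.145, 0.014], [0.389, -0.089, 0.032]]
pink [[0.487, -0.039, 0.016], [0.548, 0.036, 0.044]]
turq [[0.376, 0.017, 0.017], [0.43, 0.065, 0.034]]
pens [[0.199, -0.264, 0.008], [0.38, -0.212, 0.011]]
black [[0.241, -0.011, 0.014], [0.311, 0.112, 0.025]]
336 ((475.46875, -177.504150390625), (40.051353454589844, 46.49710464477539), 9.425551414489746)
177 ((482.65753173828125, -219.6685028076172), (33.69004821777344, 32.64641189575195), 10.003792762756348)
543 ((478.3895568847656, -195.15618896484375), (40.052303314208984, 82.5093765258789), 9.410035133361816)
```

Request:
send_rows --commands '[[0,[0.05,0.07,0.12],[0,0,0.02]],[0,[0.05,0.07,0.12],[0,0,0.02]],[0,[0.11,0.15,0.04],[0,0,0.02]],[0,[0.11,0.15,0],[0,0,0.02]],[0,[0.11,0.15,0],[0,0,0.02]],[0,[0.11,0.15,0],[0,0,0.02]],[0,[0.11,0.15,0],[0,0,0.02]],[0,[0.11,0.15,0],[0,0,0.02]],[0,[0.11,0.15,0],[0,0,0.02]],[0,[0.11,0.15,0],[0,0,0.02]],[0,[0.11,0.15,0],[0,0,0.02]],[0,[0.11,0.15,0],[0,0,0.02]]]'

```text
clock: 1.35
tool_pos: [0.4582, -0.2319, 0.2936]
orientation: [-179.9, -0.4, -167.5]
force: [1.5, -1.5, -0.3]
opening: 0.0874
```

```bash
cat >> h.py <<'E'
KD=np.radians(-80.6); kx=np.array([np.cos(KD),np.sin(KD),0]); ky=np.array([-kx[1],kx[0],0]); kz=np.array([0,0,1.])
FOOT=np.array([.4784,-.1952,.020])-.041*kx
R0=R.from_euler('xyz',[180,0,-170.6],degrees=True)
def Rg(a): return R.from_rotvec(ky*np.radians(a))*R0
GO=.0188
def tcp_for(g,Rt): return np.array(g)+GO*Rt.as_matrix()[:,2]
def grasp():
    p,r,o=tool(); return p-GO*r.as_matrix()[:,2]
E
python3 - <<'E'
from h import *
p,r,o=tool(); print(o['clock'],p,o['orientation'],o['joint_pos'].round(1))
g=FOOT+.033*kx+.005*kz; print(g)
print("hover");plan(tcp_for(g+[0,0,.1],Rg(35)),Rg(35))
print("grasp",tcp_for(g,Rg(35)))
E
```

```text
1.35 [ 0.45824204 -0.23189386  0.29364553] [-179.88457916   -0.40716095 -167.45305695] [ -4.7   3.1 -13.    0.2 -74.2  17.2]
[ 0.47709339 -0.18730742  0.025     ]
hover
total shift units [ 0.0684  0.2209 -0.7362] turn [ 0.096   0.0175 -0.0088] rows>= 4.12
grasp [ 0.47533221 -0.17666898  0.00959994]
```

Request:
send_rows --commands '[[0,[0.01,0.037,-0.12],[0.016,0.003,-0.0015]],[0,[0.01,0.037,-0.12],[0.016,0.003,-0.0015]],[0,[0.01,0.037,-0.12],[0.016,0.003,-0.0015]],[0,[0.01,0.037,-0.12],[0.016,0.003,-0.0015]],[0,[0.01,0.037,-0.12],[0.016,0.003,-0.0015]],[0,[0.01,0.037,-0.12],[0.016,0.003,-0.0015]],[0,[0,0,0],[0,0,0]]]'

```text
clock: 2.05
tool_pos: [0.4811, -0.1614, 0.1088]
orientation: [143.6, 0.9, -169.8]
force: [-0.8, -0.5, -1.2]
opening: 0.0876
```

```bash
python3 - <<'E'
from h import *
p,r,o=tool(); print(o['clock'],p,o['orientation'],o['joint_pos'].round(1),o['force'])
g=FOOT+.033*kx+.005*kz; print(g)
plan(tcp_for(g,Rg(35)),Rg(35))
s=snapshot("wrist"); cv2.imwrite("pics/w1.png",s["color"])
E
```

```text
2.05 [ 0.48114967 -0.16142431  0.10875694] [ 143.62015881    0.94526348 -169.75300937] [-21.8  27.   -3.7 -31.1 -81.4  43.2] [-0.76678348 -0.49723959 -1.15896819]
[ 0.47709339 -0.18730742  0.025     ]
total shift units [-0.0233 -0.061  -0.3966] turn [-0.0042  0.0019 -0.0024] rows>= 2.01
```

View pics/w1.png

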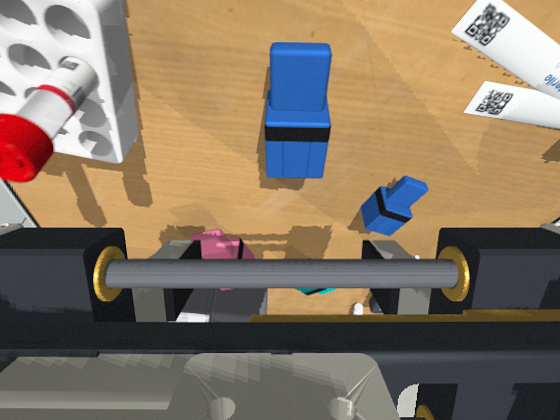

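The large blue key is centred near (297,110), lined up with the jaws, and the rack is to the left, clear of the fingers. Descending now.

Request:
send_rows --commands '[[0,[-0.006,-0.015,-0.09],[-0.001,0.0005,-0.0006]],[0,[-0.006,-0.015,-0.09],[-0.001,0.0005,-0.0006]],[0,[-0.006,-0.015,-0.09],[-0.001,0.0005,-0.0006]],[0,[-0.006,-0.015,0],[-0.001,0.0005,-0.0006]],[0,[0,0,0],[0,0,0]]]'

```text
clock: 2.6
tool_pos: [0.4814, -0.1821, 0.0549]
orientation: [146.8, 1.0, -170.2]
force: [0.3, 0.2, -0.0]
opening: 0.0878
```

```bash
python3 - <<'E'
from h import *
p,r,o=tool(); print(o['clock'],p,o['orientation'])
g=FOOT+.033*kx+.005*kz
plan(tcp_for(g,Rg(35)),Rg(35))
s=snapshot("wrist"); im=s["color"].copy()
for x in (0,.046):
  for y in (-.02,.02):
    q=proj(s,FOOT+x*kx+y*ky+.02*kz)[0]; print(q); cv2.circle(im,tuple(int(round(t)) for t in q),3,(0,255,255),1)
for y in (-.017,.017):
    q=proj(s,FOOT+.082*kx+y*ky+.007*kz)[0]; cv2.circle(im,tuple(int(round(t)) for t in q),3,(0,255,0),1)
cv2.imwrite("pics/w2.png",im)
E
```

```text
2.6 [ 0.48140558 -0.18211495  0.05491601] [ 146.75154459    1.02833652 -170.16681615]
total shift units [-0.0243  0.0218 -0.1813] turn [ 0.0043  0.0036 -0.0012] rows>= 0.92
[320.58535021 262.42732843]
[259.12651288 261.22048187]
[329.32312276 215.35432648]
[255.32987283 213.96450979]
```

View pics/w2.png

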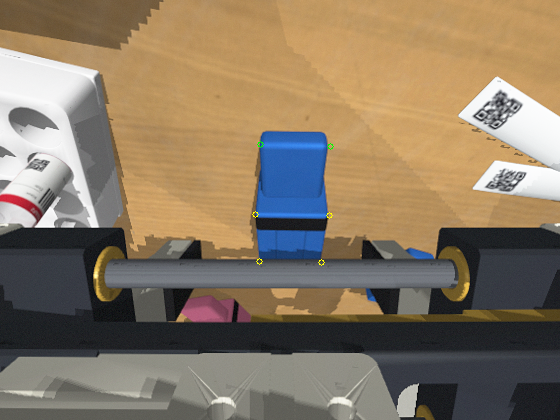

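The picture shows the key between the fingers. The predicted corners fit across the key but sit about 13 px low along it, so I'll check against wrist depth.

```bash
python3 - <<'E'
from h import *
s=snapshot("wrist"); im=s["color"]
hsv=cv2.cvtColor(im,cv2.COLOR_BGR2HSV); m=cv2.inRange(hsv,(105,120,30),(125,255,255)); m[:,:245]=0; m[:,345:]=0; m[255:]=0;m[:120]=0
v,u=np.nonzero(m); P=pts(s,np.c_[u,v]); print(len(P))
L=np.c_[(P-FOOT)@kx,(P-FOOT)@ky,P[:,2]]
print(np.percentile(L,[1,50,99],axis=0).round(4))
hub=L[(L[:,2]>.034)]; print("hubtop",np.percentile(hub,[1,50,99],axis=0).round(4))
pad=L[(L[:,2]<.031)&(L[:,2]>.022)]; print("pad",np.percentile(pad,[1,50,99],axis=0).round(4))
for vv in range(125,256,8): 
    uu=293; print(vv,((pts(s,[(uu,vv)])-FOOT)@np.c_[kx,ky,kz]).round(4), s["z_map"][vv,uu])
E
```

```text
7438
[[ 0.0095 -0.0182  0.0158]
 [ 0.0528  0.0009  0.0276]
 [ 0.0828  0.0195  0.041 ]]
hubtop [[ 0.0086 -0.0185  0.0343]
 [ 0.0281  0.001   0.04  ]
 [ 0.1697  0.0196  0.1513]]
pad [[ 0.0455 -0.0168  0.0225]
 [ 0.0664  0.0006  0.0271]
 [ 0.0826  0.0178  0.0305]]
125 [[ 0.0758  0.0006 -0.02  ]] 0.17146586
133 [[ 0.0817  0.001  -0.0031]] 0.15571395
141 [[0.0815 0.001  0.0036]] 0.15128823
149 [[0.0792 0.001  0.007 ]] 0.15067257
157 [[0.0751 0.0008 0.008 ]] 0.15301307
165 [[0.0701 0.0007 0.008 ]] 0.15672892
173 [[0.0633 0.0004 0.0063]] 0.16288166
181 [[0.0575 0.0002 0.0062]] 0.16725667
189 [[0.0534 0.     0.0082]] 0.16889954
197 [[ 0.0463 -0.0002  0.0072]] 0.17485632
205 [[ 0.0461 -0.0002  0.0133]] 0.1707882
213 [[ 0.0458 -0.0002  0.019 ]] 0.1672476
221 [[ 0.0411 -0.0003  0.0207]] 0.1694955
229 [[ 0.0346 -0.0005  0.0211]] 0.17401834
237 [[ 0.0261 -0.0009  0.0202]] 0.18086658
245 [[ 0.0192 -0.0011  0.0209]] 0.18552577
253 [[ 0.0106 -0.0014  0.0208]] 0.19192462
```

Depth agrees with the measured pose to under 1 mm; the odd pixels are the paddle's end face, seen from that side. Final descent, then close.

Request:
send_rows --commands '[[0,[-0.012,0.008,-0.07],[0.0015,0.0012,-0.0004]],[0,[-0.012,0.008,-0.07],[0.0015,0.0012,-0.0004]],[0,[-0.012,0.008,-0.05],[0.0015,0.0012,-0.0004]],[0,[0,0,0],[0,0,0]]]'

```text
clock: 3.1
tool_pos: [0.4735, -0.1752, 0.0077]
orientation: [145.0, 0.3, -170.6]
force: [-0.0, 0.1, -0.1]
opening: 0.0876
```

```bash
python3 - <<'E'
from h import *
p,r,o=tool(); print(o['clock'],p,o['orientation'],o['force'])
g=FOOT+.033*kx+.005*kz; print(grasp()-FOOT,(grasp()-FOOT)@np.c_[kx,ky,kz])
plan(tcp_for(g,Rg(35)),Rg(35))
E
```

```text
3.1 [ 0.47350556 -0.17520448  0.00766965] [ 144.96078559    0.30585004 -170.60119901] [-0.02721516  0.12525853 -0.09821061]
[ 0.00348355 -0.03111623  0.0030621 ] [ 0.03126736 -0.00164532  0.0030621 ]
total shift units [ 0.0073 -0.0059  0.0077] turn [-0.0002  0.0008  0.    ] rows>= 0.06
```

Within 2 mm and not touching anything. Raising slightly, then closing.

Request:
send_rows --commands '[[0.3,[0.006,-0.006,0.008],[0,0.0008,0]],[0.5,[0,0,0],[0,0,0]],[0.8,[0,0,0],[0,0,0]],[1,[0,0,0],[0,0,0]],[1,[0,0,0],[0,0,0]],[1,[0,0,0],[0,0,0]],[1,[0,0,0],[0,0,0]],[1,[0,0,0],[0,0,0]]]'

```text
clock: 3.9
tool_pos: [0.4757, -0.1775, 0.0101]
orientation: [145.0, 0.0, -170.6]
force: [0.6, 0.5, -0.5]
opening: 0.0399
```

Request:
send_rows --commands '[[1,[0,0,0.1],[0,0,0]],[1,[-0.03,0,0.12],[0,0,0]],[1,[-0.03,0,0.12],[-0.0225,-0.0037,0]],[1,[-0.03,0,0.08],[-0.0225,-0.0037,0]],[1,[0,0,0],[-0.0225,-0.0037,0]],[1,[0,0,0],[-0.0225,-0.0037,0]],[1,[0,0,0],[-0.0225,-0.0037,0]],[1,[0,0,0],[-0.0225,-0.0037,0]],[1,[0,0,0],[-0.0225,-0.0037,0]],[1,[0,0,0],[-0.0225,-0.0037,0]],[1,[0,0,0],[-0.0225,-0.0037,0]],[1,[0,0,0],[-0.0225,-0.0037,0]]]'

```text
clock: 5.1
tool_pos: [0.4667, -0.1797, 0.1306]
orientation: [-139.8, 0.2, -172.1]
force: [-1.2, -1.3, -2.1]
opening: 0.04
```

```bash
python3 - <<'E'
from h import *
p,r,o=tool(); print(o['clock'],p,o['orientation'],o['joint_pos'].round(1),o['force'],o['opening'])
plan(p,Rg(-55))
for n in ("top","scene"):
    s=snapshot(n); cv2.imwrite(f"pics/{n}2.png",s["color"])
    q=proj(s,p)[0].astype(int); print(n,q)
    if n=="scene":
        c=s["color"][max(0,q[1]-60):q[1]+60,max(0,q[0]-80):q[0]+80]; cv2.imwrite("pics/scene2c.png",cv2.resize(c,None,fx=4,fy=4,interpolation=cv2.INTER_CUBIC))
E
```

```text
5.1 [ 0.46669266 -0.17968706  0.13061309] [-139.76002771    0.22376289 -172.06809892] [ 22.7  10.  -58.3  55.3 -49.5 -62.2] [-1.18165907 -1.27403071 -2.06689419] 0.039968957467517496
total shift units [0. 0. 0.] turn [-0.0406 -0.0056  0.004 ] rows>= 1.73
top [412 214]
scene [359 174]
```

View pics/scene2c.png

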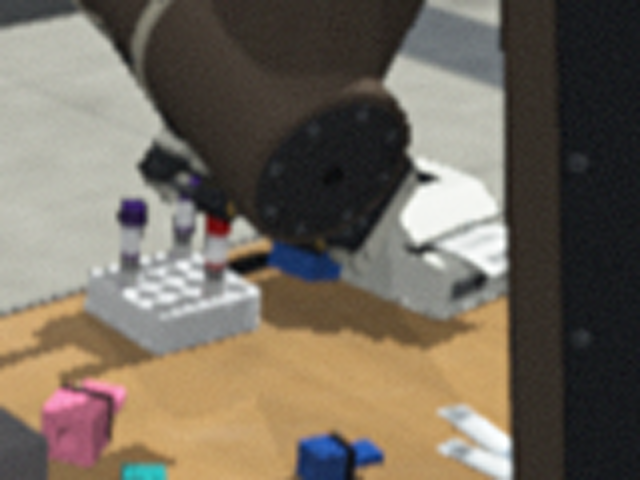

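Request:
send_rows --commands '[[1,[0,0,-0.1],[0,0,0]],[1,[0,0,-0.1],[0,0,0]],[1,[0,0,0],[0,0,0]]]'

```text
clock: 5.5
tool_pos: [0.4826, -0.1712, 0.0872]
orientation: [-140.2, -1.0, -172.4]
force: [-0.4, -0.8, -0.7]
opening: 0.0404
```

```bash
python3 - <<'E'
from h import *
p,r,o=tool(); print(o['clock'],p,o['orientation'],o['joint_pos'].round(1),o['force'],o['opening'])
plan(p,Rg(-55))
E
```

```text
5.5 [ 0.48256275 -0.17117547  0.08724829] [-140.16490329   -0.99885918 -172.40168302] [ 20.9  15.8 -58.2  59.5 -46.1 -66.7] [-0.36005718 -0.84230571 -0.71092318] 0.04042532308859569
total shift units [0. 0. 0.] turn [-0.0413 -0.009   0.0053] rows>= 1.79
```

The arm has run into J3's limit (−58.28): with the tool tilted this way the wrist comes too close to the base. I'll fit a small kinematic model from the recorded poses to choose a reachable place and heading.

```bash
cat > kin.py <<'E'
import numpy as np, itertools
from scipy.spatial.transform import Rotation as R
from scipy.optimize import least_squares
D=[([-60.2111,20.5917,.6346,-.0201,-70.1359,-16.5061],[.15494,-.65648,.22563],[-179.9917,-.0946,103.2759]),
([-4.7,3.1,-13,.2,-74.2,17.2],[.45824,-.23189,.29365],[-179.885,-.407,-167.453]),
([-21.8,27,-3.7,-31.1,-81.4,43.2],[.48115,-.16142,.10876],[143.62,.945,-169.753]),
([22.7,10,-58.3,55.3,-49.5,-62.2],[.46669,-.17969,.13061],[-139.76,.2238,-172.068]),
([20.9,15.8,-58.2,59.5,-46.1,-66.7],[.48256,-.17118,.08725],[-140.165,-.9989,-172.402])]
def fk(q,x,s4=1,s6=1):
    q=np.radians(q); ax=[(0,0,1),(0,1,0),(0,-1,0),(s4,0,0),(0,-1,0),(s6,0,0)]
    pt=[(0,0,0),(x[0],0,x[1]),(x[2],0,x[3]),(0,x[4],x[5]),(x[6],0,x[7]),(0,x[8],x[9])]
    T=np.eye(4)
    for a,p,t in zip(ax,pt,q):
        r=R.from_rotvec(np.array(a)*t).as_matrix(); M=np.eye(4); M[:3,:3]=r; M[:3,3]=np.array(p)-r@np.array(p); T=T@M
    p0=np.array([x[10],x[8],x[9]])
    return T[:3,:3]@p0+T[:3,3], R.from_matrix(T[:3,:3])
# tool frame const: determine from pose A
def Rtool(s4,s6,q,x): return None
E
python3 - <<'E'
from kin import *
for s4 in (1,-1):
  for s6 in (1,-1):
    Rs=[fk(d[0],np.zeros(11),s4,s6)[1].inv()*R.from_euler('xyz',d[2],degrees=True) for d in D]
    print(s4,s6,[round(np.degrees((Rs[0].inv()*r).magnitude()),2) for r in Rs], Rs[0].as_euler('xyz',degrees=True).round(1))
E
```

```text
1 1 [np.float64(0.0), np.float64(67.53), np.float64(120.17), np.float64(77.58), np.float64(76.76)] [90. 57. 90.]
1 -1 [np.float64(0.0), np.float64(0.47), np.float64(62.11), np.float64(110.62), np.float64(119.0)] [128.2  90.  128.3]
-1 1 [np.float64(0.0), np.float64(67.4), np.float64(119.46), np.float64(91.43), np.float64(100.4)] [90. 57. 90.]
-1 -1 [np.float64(0.0), np.float64(0.07), np.float64(0.08), np.float64(0.05), np.float64(0.04)] [143.  90. 143.]
```

```bash
cat >> kin.py <<'E'
RT=fk(D[0][0],np.zeros(11),-1,-1)[1].inv()*R.from_euler('xyz',D[0][2],degrees=True)
x0=np.array([0,.2,0,.6,-.19,.6,.5,.6,-.19,.6,.7])
def fit():
    f=lambda x: np.r_[np.concatenate([fk(d[0],x,-1,-1)[0]-d[1] for d in D])/.001,(x-x0)/.3]
    return least_squares(f,x0)
X=fit().x
LO=np.array([-176.03,-82.01,-58.28,-173.87,-174.79,-173.66]); HI=np.array([176.03,121.73,71.71,95.51,-.11,173.66])
def ik(p,Rt,q0):
    def f(q):
        a,r=fk(q,X,-1,-1); return np.r_[(a-p)*1000,np.degrees(((r*RT)*Rt.inv()).as_rotvec())*3]
    s=least_squares(f,np.clip(q0,LO+.5,HI-.5),bounds=(LO,HI)); return s.x,np.abs(s.fun).max()
E
python3 - <<'E'
from kin import *
s=fit(); print(s.x.round(4), np.array([fk(d[0],s.x,-1,-1)[0]-d[1] for d in D]).round(4))
E
```

```text
[-1.800e-03  1.972e-01 -4.000e-04  8.000e-01 -1.700e-03  8.011e-01
  4.597e-01  8.005e-01 -1.921e-01  8.037e-01  8.385e-01] [[-0.0003 -0.0001 -0.0001]
 [ 0.      0.0002  0.0001]
 [ 0.      0.      0.    ]
 [-0.0002  0.0001 -0.0003]
 [ 0.0002 -0.      0.0003]]
```

```bash
cat >> h.py <<'E'
from kin import fk,ik,X,RT,LO,HI
# key in tool at grasp 1
Rk0=R.from_matrix(np.c_[kx,ky,kz])
pg=np.array([.4757,-.1775,.0101]); Rgg=R.from_euler('xyz',[145,0,-170.6],degrees=True)
KT_R=Rgg.inv()*Rk0; KT_p=Rgg.inv().apply(FOOT-pg)      # key pose in tool
E
python3 - <<'E'
from h import *
q0=tool()[2]['joint_pos']
print("key in tool", KT_p, KT_R.as_matrix().round(3).tolist())
up=R.from_matrix(np.c_[[0,0,1],ky,-kx])   # key x up, y=ky, z=-kx
for psi in range(-60,100,15):
  for (x,y) in [(.45,-.18),(.5,-.15),(.42,-.05),(.5,-.08),(.45,0),(.38,.15)]:
    Rk=R.from_euler('z',psi,degrees=True)*up; Rt=Rk*KT_R.inv(); p=np.array([x,y,0.002])-Rt.apply(KT_p)
    best=None
    for g in (q0,[0,30,-20,0,-70,0],[0,30,-20,60,-60,-60],[0,30,-20,-60,-60,60],[0,30,-20,-120,-60,60]):
        q,e=ik(p,Rt,np.array(g,float))
        if best is None or e<best[1]: best=(q,e)
    if best[1]<.5: print(psi,(x,y),best[0].round(0),round(best[1],2), "toolz",Rt.as_matrix()[:,2].round(2))
E
```

```text
key in tool [0.00022712 0.02459811 0.00513811] [[0.0, -1.0, 0.0], [-0.819, 0.0, 0.574], [-0.574, 0.0, -0.819]]
-60 (0.45, -0.18) [ 16.  43. -23.  19. -78. -80.] 0.0 toolz [-0.63 -0.52 -0.57]
-60 (0.5, -0.15) [ 18.  46. -15.  18. -83. -79.] 0.0 toolz [-0.63 -0.52 -0.57]
-60 (0.42, -0.05) [ 29.  42. -21.   9. -81. -85.] 0.0 toolz [-0.63 -0.52 -0.57]
-60 (0.5, -0.08) [ 23.  46. -12.  13. -86. -82.] 0.0 toolz [-0.63 -0.52 -0.57]
-60 (0.45, 0) [ 31.  45. -14.   7. -86. -86.] 0.0 toolz [-0.63 -0.52 -0.57]
-60 (0.38, 0.15) [ 45.  44. -11.  -5. -90. -93.] 0.0 toolz [-0.63 -0.52 -0.57]
-45 (0.45, -0.18) [ 21.  40. -34.  28. -69. -80.] 0.0 toolz [-0.48 -0.67 -0.57]
-45 (0.5, -0.15) [ 23.  43. -26.  27. -74. -78.] 0.0 toolz [-0.48 -0.67 -0.57]
-45 (0.42, -0.05) [ 35.  40. -30.  16. -74. -83.] 0.0 toolz [-0.48 -0.67 -0.57]
-45 (0.5, -0.08) [ 29.  43. -22.  21. -78. -79.] 0.0 toolz [-0.48 -0.67 -0.57]
-45 (0.45, 0) [ 37.  42. -23.  14. -79. -83.] 0.0 toolz [-0.48 -0.67 -0.57]
-45 (0.38, 0.15) [ 52.  43. -16.   2. -86. -89.] 0.0 toolz [-0.48 -0.67 -0.57]
-30 (0.45, -0.18) [ 25.  36. -46.  41. -61.
[... 508 characters left out ...]
]
-15 (0.5, -0.15) [ 27.  35. -50.  54. -58. -85.] 0.0 toolz [-0.08 -0.82 -0.57]
-15 (0.42, -0.05) [ 47.  34. -51.  36. -59. -87.] 0.0 toolz [-0.08 -0.82 -0.57]
-15 (0.5, -0.08) [ 36.  36. -45.  44. -61. -83.] 0.0 toolz [-0.08 -0.82 -0.57]
-15 (0.45, 0) [ 49.  37. -43.  32. -63. -83.] 0.0 toolz [-0.08 -0.82 -0.57]
-15 (0.38, 0.15) [ 65.  39. -32.  16. -73. -84.] 0.0 toolz [-0.08 -0.82 -0.57]
0 (0.5, -0.08) [ 35.  32. -58.  64. -55. -90.] 0.0 toolz [ 0.13 -0.81 -0.57]
0 (0.45, 0) [ 52.  33. -55.  47. -56. -89.] 0.0 toolz [ 0.13 -0.81 -0.57]
0 (0.38, 0.15) [ 72.  37. -42.  25. -65. -84.] 0.0 toolz [ 0.13 -0.81 -0.57]
15 (0.38, 0.15) [ 77.  34. -54.  36. -57. -88.] 0.0 toolz [ 0.34 -0.75 -0.57]
```

The model fits to 0.3 mm. Standing the key with a further −45° turn about the vertical is well inside the joint limits, so I'll plan that with the foot at (0.455, −0.15).

```bash
cat >> h.py <<'E'
UP=R.from_euler('z',-45,degrees=True)*R.from_matrix(np.c_[[0,0,1],ky,-kx])
def stand(x,y,z):
    Rt=UP*KT_R.inv(); return np.array([x,y,z])-Rt.apply(KT_p),Rt
E
python3 - <<'E'
from h import *
p,Rt=stand(.455,-.15,.06); print(p,Rt.as_euler('xyz',degrees=True)); plan(p,Rt)
p0,r,o=tool(); w=(Rt*r.inv()).as_rotvec()
q=o['joint_pos']
for f in np.linspace(0,1,7):
    q,e=ik(p0+f*(p-p0),R.from_rotvec(f*w)*r,q); print(q.round(0),round(e,1))
E
```

```text
[ 0.44942166 -0.15818191  0.08309669] [-125.     0.   144.4]
total shift units [-0.1326  0.052  -0.0166] turn [-0.0425  0.0077 -0.1189] rows>= 5.32
[ 21.  16. -58.  59. -46. -67.] 0.0
[ 24.  19. -54.  51. -52. -68.] 0.0
[ 26.  23. -49.  44. -57. -70.] 0.0
[ 27.  26. -44.  38. -62. -71.] 0.0
[ 27.  29. -40.  33. -67. -73.] 0.0
[ 26.  32. -35.  29. -72. -75.] 0.0
[ 24.  35. -30.  25. -77. -78.] 0.0
```

Request:
send_rows --commands '[[1,[-0.019,0.007,0],[-0.006,0.001,-0.017]],[1,[-0.019,0.007,0],[-0.006,0.001,-0.017]],[1,[-0.019,0.007,0],[-0.006,0.001,-0.017]],[1,[-0.019,0.007,0],[-0.006,0.001,-0.017]],[1,[-0.019,0.007,0],[-0.006,0.001,-0.017]],[1,[-0.019,0.007,0],[-0.006,0.001,-0.017]],[1,[-0.019,0.007,0],[-0.006,0.001,-0.017]],[1,[0,0,0],[0,0,0]]]'

```text
clock: 6.3
tool_pos: [0.4415, -0.1572, 0.0913]
orientation: [-125.3, 0.0, 142.4]
force: [-0.9, 0.7, -2.2]
opening: 0.0398
```

```bash
python3 - <<'E'
from h import *
p,Rt=stand(.455,-.15,.06); plan(p,Rt)
p0,r,o=tool(); print(o['clock'],p0,o['joint_pos'].round(1),o['opening'])
print("foot",p0+r.apply(KT_p),"axis",(r*KT_R).as_matrix()[:,0].round(3))
E
```

```text
total shift units [ 0.0318 -0.004  -0.0327] turn [-0.0006  0.0005  0.0055] rows>= 0.23
6.3 [ 0.44147305 -0.15719058  0.09126047] [ 24.   34.5 -29.8  23.4 -77.9 -77.8] 0.03982862447728634
foot [ 0.44741162 -0.14912284  0.06821348] axis [-0.003 -0.004  1.   ]
```

Request:
send_rows --commands '[[1,[0.011,0,-0.05],[0,0,0.002]],[1,[0.011,0,-0.06],[0,0,0.002]],[1,[0.011,0,-0.06],[0,0,0.002]],[1,[0,0,-0.04],[0,0,0]],[1,[0,0,0],[0,0,0]]]'

```text
clock: 6.8
tool_pos: [0.4485, -0.1574, 0.0369]
orientation: [-125.8, -0.2, 145.2]
force: [-0.4, -0.5, -1.1]
opening: 0.0399
```

```bash
python3 - <<'E'
from h import *
p,Rt=stand(.455,-.15,0); plan(p,Rt)
p0,r,o=tool(); print(o['clock'],p0,o['opening'],o['force'])
print("foot",p0+r.apply(KT_p),"axis",(r*KT_R).as_matrix()[:,0].round(3))
s=snapshot("wrist"); cv2.imwrite("pics/w3.png",s["color"])
s=snapshot("top"); q=proj(s,p0)[0].astype(int); c=s["color"][q[1]-60:q[1]+60,q[0]-80:q[0]+80]; cv2.imwrite("pics/t3.png",cv2.resize(c,None,fx=4,fy=4))
E
```

```text
total shift units [ 0.0038 -0.0033 -0.0551] turn [-0.0021  0.0007 -0.0023] rows>= 0.28
6.8 [ 0.44846113 -0.15735056  0.03687913] 0.039922135772430645 [-0.42114235 -0.53151119 -1.05002062]
foot [ 0.45402366 -0.14878395  0.01391851] axis [-0.005 -0.013  1.   ]
```

View pics/w3.png

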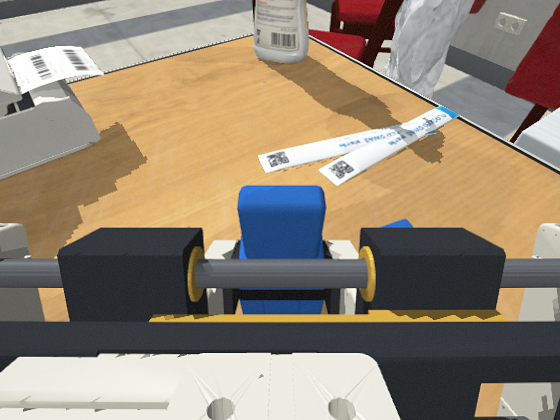

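View pics/t3.png

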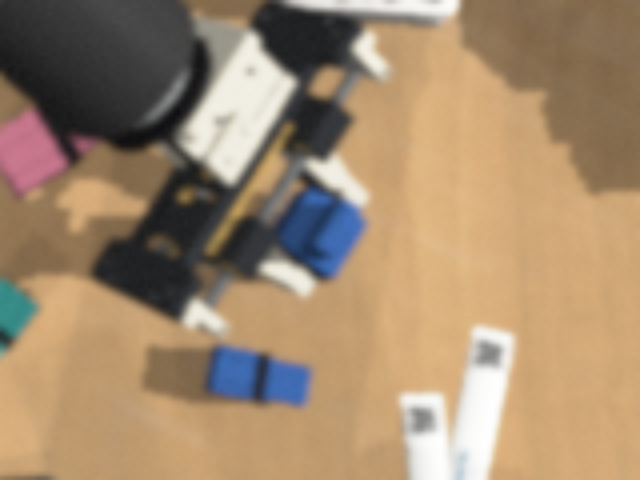

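The key is held upright in the jaws (blue paddle at wrist-picture (281,220)), clear of the rack and the small blue key. Lowering the last 14 mm with the tilt trimmed.

Request:
send_rows --commands '[[1,[0.002,-0.001,-0.02],[-0.002,0.0007,-0.002]],[1,[0.002,-0.001,-0.02],[-0.001,0,0]],[1,[0,0,-0.01],[0,0,0]],[1,[0,0,0],[0,0,0]]]'

```text
clock: 7.3
tool_pos: [0.451, -0.1574, 0.0254]
orientation: [-124.9, 0.4, 144.5]
force: [-0.4, -0.4, -0.9]
opening: 0.04
```

```bash
python3 - <<'E'
from h import *
p,Rt=stand(.455,-.15,0); plan(p,Rt)
p0,r,o=tool(); print(o['clock'],p0,o['opening'],o['force'])
print("foot",p0+r.apply(KT_p),"axis",(r*KT_R).as_matrix()[:,0].round(4))
E
```

```text
total shift units [-0.0064 -0.0031 -0.0093] turn [ 0.001   0.0006 -0.0002] rows>= 0.06
7.3 [ 0.45101642 -0.15739542  0.02541792] 0.039959861085198195 [-0.36794191 -0.40513141 -0.91306064]
foot [ 0.45667707 -0.14934612  0.00229468] axis [-0.004  0.006  1.   ]
```

Request:
send_rows --commands '[[1,[0,0,-0.006],[0.001,0.0006,0]],[1,[0,0,-0.004],[0,0,0]],[1,[0,0,-0.004],[0,0,0]],[1,[0,0,0],[0,0,0]]]'

```text
clock: 7.7
tool_pos: [0.4511, -0.1575, 0.0226]
orientation: [-125.0, -0.0, 144.5]
force: [0.4, 0.1, -0.5]
opening: 0.0395
```

```bash
python3 - <<'E'
from h import *
p0,r,o=tool(); print(o['clock'],p0,o['opening'],o['force'])
print("foot",p0+r.apply(KT_p),"axis",(r*KT_R).as_matrix()[:,0].round(4))
E
```

```text
7.7 [ 0.45114976 -0.15750351  0.0226226 ] 0.03945351846725646 [ 0.3718535   0.10945837 -0.50520412]
foot [ 0.45670593 -0.1493185  -0.00047834] axis [5.e-04 2.e-04 1.e+00]
```

Request:
send_rows --commands '[[1,[0,0,-0.004],[0,0,0]],[1,[0,0,-0.004],[0,0,0]]]'

```text
clock: 7.9
tool_pos: [0.4513, -0.1576, 0.0225]
orientation: [-124.8, 0.0, 144.5]
force: [-0.2, 5.2, 8.8]
opening: 0.0403
```

Contact with the desk (8.8 N up). Releasing, then backing off along the tool axis.

Request:
send_rows --commands '[[0.7,[0,0,0],[0,0,0]],[0.4,[0,0,0],[0,0,0]],[0,[0,0,0],[0,0,0]],[0,[0,0,0],[0,0,0]],[0,[0,0,0],[0,0,0]]]'

```text
clock: 8.4
tool_pos: [0.4511, -0.1578, 0.0225]
orientation: [-124.9, 0.0, 144.5]
force: [0.1, 0.3, -0.8]
opening: 0.0665
```

Request:
send_rows --commands '[[0,[0.02,0.027,0.023],[0,0,0]],[0,[0.04,0.054,0.046],[0,0,0]],[0,[0.04,0.054,0.046],[0,0,0]],[0,[0.06,0.08,0.07],[0,0,0]],[0,[0.06,0.08,0.07],[0,0,0]],[0,[0.02,0.03,0.12],[0,0,0]],[0,[0,0,0.1],[0,0,0]],[0,[0,0,0],[0,0,0]]]'

```text
clock: 9.2
tool_pos: [0.5142, -0.0703, 0.1482]
orientation: [-124.8, -0.1, 144.5]
force: [-0.9, 0.2, -0.1]
opening: 0.0877
```

```bash
python3 - <<'E'
from h import *
p0,r,o=tool(); print(o['clock'],p0,o['orientation'],o['opening'],o['joint_pos'].round(1))
s=snapshot("top"); np.save("top4.npy",s,allow_pickle=True); cv2.imwrite("pics/t4.png",s["color"])
s=snapshot("wrist"); cv2.imwrite("pics/w4.png",s["color"]); np.save("wrist4.npy",s,allow_pickle=True)
E
```

```text
9.2 [ 0.51422864 -0.07026324  0.1481565 ] [-1.24794562e+02 -1.04680197e-01  1.44537798e+02] 0.08770484936338606 [ 29.2  36.1 -15.4  20.5 -90.9 -74.5]
```

View pics/w4.png

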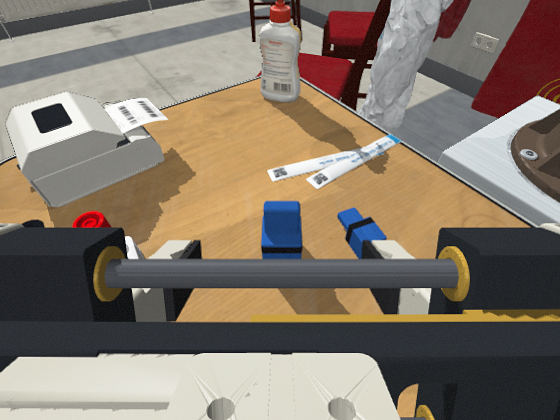

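View pics/t4.png

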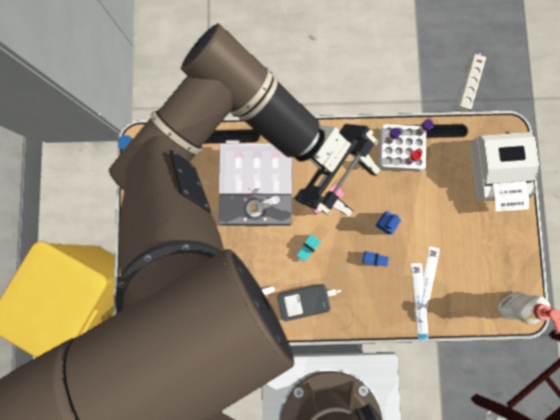

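The key stands upright on its own at top-picture (389,222), wrist-picture (282,228). Measuring its stance and the spindle and latch.

```bash
python3 - <<'E'
from h import *
s=np.load("top4.npy",allow_pickle=True).item(); im=s["color"]
ys,xs=np.mgrid[205:240,370:410]; px=np.c_[xs.ravel(),ys.ravel()]; P=pts(s,px); P=P[(P[:,2]<.15)]
for a,b in ((.074,.09),(.036,.055)):
    q=P[(P[:,2]>a)&(P[:,2]<b)]; print(a,len(q),cv2.minAreaRect((q[:,:2]*1000).astype(np.float32)),q[:,2].mean())
q=P[P[:,2]>.036]; print("all",cv2.minAreaRect((q[:,:2]*1000).astype(np.float32)))
c=np.hstack([cv2.resize(im[200:245,365:415],(500,450),interpolation=cv2.INTER_CUBIC)]); cv2.imwrite("pics/t4k.png",c)
w=np.load("wrist4.npy",allow_pickle=True).item(); ys,xs=np.mgrid[190:255,245:315]; P=pts(w,np.c_[xs.ravel(),ys.ravel()])
L=P-np.array([.4567,-.1493,0]); f=UP.inv().apply(L)
top=f[(f[:,0]>.0805)&(f[:,0]<.084)]; print("wrist: paddle top in key axes",len(top),np.percentile(top,[2,50,98],axis=0).round(4).tolist() if len(top) else 0)
face=f[(f[:,0]>.055)&(f[:,0]<.078)&(np.abs(f[:,1])<.025)&(np.abs(f[:,2])<.02)]; print(len(face),np.percentile(face,[2,50,98],axis=0).round(4).tolist())
A=np.polyfit(face[:,1],face[:,2],1); print("face yaw err deg",np.degrees(np.arctan(A[0])), "tilt",np.degrees(np.arctan(np.polyfit(face[:,0],face[:,2],1)[0])))
E
```

```text
0.074 100 ((456.980224609375, -148.58192443847656), (13.90791130065918, 33.83542251586914), 54.633216857910156) 0.08182893950403587
0.036 206 ((456.59234619140625, -148.72496032714844), (40.68673324584961, 40.295005798339844), 54.39613723754883) 0.046650388684325285
all ((456.59234619140625, -148.72496032714844), (40.68673324584961, 40.295005798339844), 54.39613723754883)
wrist: paddle top in key axes 342 [[0.0806, -0.0149, -0.0046], [0.0815, 0.0001, 0.0021], [0.0827, 0.015, 0.0077]]
552 [[0.0555, -0.0159, 0.0062], [0.067, 0.0, 0.008], [0.0776, 0.0165, 0.009]]
face yaw err deg 0.17470684416328627 tilt 0.13181054199408315
```

```bash
cat >> h.py <<'E'
def down(yaw): return R.from_euler('xyz',[180,0,yaw],degrees=True)
def path(p,Rt,n=6):
    p0,r,o=tool(); w=(Rt*r.inv()).as_rotvec(); q=o['joint_pos']
    for f in np.linspace(0,1,n+1):
        q,e=ik(p0+f*(np.array(p)-p0),R.from_rotvec(f*w)*r,q); print(q.round(0),round(e,1))
E
python3 - <<'E'
from h import *
plan([.436,.205,.25],down(-125.6)); path([.436,.205,.25],down(-125.6))
E
```

```text
total shift units [-0.3077  1.1036  0.4163] turn [0.1673 0.0272 0.2281] rows>= 11.94
[ 29.  36. -15.  20. -91. -74.] 0.0
[ 35.  29. -20.  20. -85. -64.] 0.0
[ 41.  21. -24.  19. -81. -52.] 0.0
[ 45.  14. -25.  16. -76. -40.] 0.0
[ 48.   8. -25.  13. -73. -27.] 0.0
[ 49.   4. -24.   7. -70. -12.] 0.0
[ 49.   1. -21.   0. -68.   6.] 0.0
```

Request:
send_rows --commands '[[0,[0,0.02,0.1],[0.0139,0.0023,0.019]],[0,[0,0.02,0.1],[0.0139,0.0023,0.019]],[0,[-0.03,0.1,0.1],[0.0139,0.0023,0.019]],[0,[-0.03,0.11,0.08],[0.0139,0.0023,0.019]],[0,[-0.03,0.11,0.03],[0.0139,0.0023,0.019]],[0,[-0.03,0.11,0],[0.0139,0.0023,0.019]],[0,[-0.03,0.11,0],[0.0139,0.0023,0.019]],[0,[-0.03,0.11,0],[0.0139,0.0023,0.019]],[0,[-0.03,0.11,0],[0.0139,0.0023,0.019]],[0,[-0.03,0.11,0],[0.0139,0.0023,0.019]],[0,[-0.03,0.11,0],[0.0139,0.0023,0.019]],[0,[-0.03,0.11,0],[0.0139,0.0023,0.019]]]'

```text
clock: 10.5
tool_pos: [0.4282, 0.2189, 0.2392]
orientation: [-179.2, -0.6, -123.8]
force: [0.2, -0.5, -0.0]
opening: 0.0873
```

```bash
python3 - <<'E'
from h import *
p0,r,o=tool(); print(o['clock'],p0,o['orientation'],o['joint_pos'].round(1))
plan([.436,.205,.25],down(-125.6))
s=snapshot("wrist"); cv2.imwrite("pics/w5.png",s["color"]); np.save("wrist5.npy",s,allow_pickle=True); print(proj(s,[.4935,.1637,.099]))
E
```

```text
10.5 [0.42821475 0.21887482 0.2391989 ] [-179.24106496   -0.63246215 -123.8123068 ] [ 51.3   1.6 -22.    0.9 -67.    4.6]
total shift units [ 0.0311 -0.0555  0.0432] turn [ 0.0026  0.0007 -0.005 ] rows>= 0.38
[[290.29434658 114.17739863]]
```

View pics/w5.png

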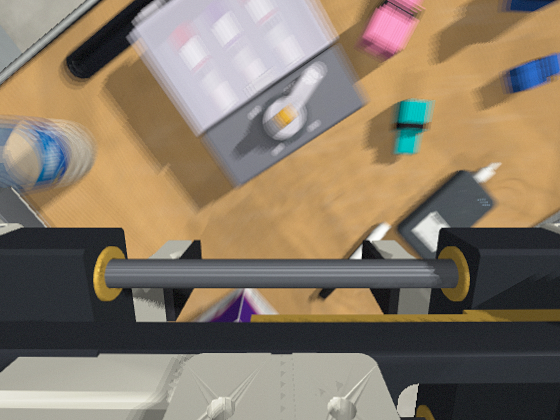

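The picture is motion-blurred, with the latch at (285,115). Settling and getting a bit closer.

Request:
send_rows --commands '[[0,[0.01,-0.02,-0.08],[0.0026,0.0007,-0.005]],[0,[0.01,-0.02,-0.08],[0,0,0]],[0,[0,0,-0.04],[0,0,0]],[0,[0,0,0],[0,0,0]],[0,[0,0,0],[0,0,0]],[0,[0,0,0],[0,0,0]]]'

```text
clock: 11.15
tool_pos: [0.4322, 0.2092, 0.1872]
orientation: [179.9, -0.0, -125.6]
force: [0.0, -0.2, -0.2]
opening: 0.0878
```

```bash
python3 - <<'E'
from h import *
p0,r,o=tool(); print(o['clock'],p0,o['orientation'])
s=snapshot("wrist"); np.save("wrist6.npy",s,allow_pickle=True); q=proj(s,[.4935,.1637,.099])[0]; print(q)
im=s["color"]; u,v=q.astype(int); c=im[max(0,v-60):v+60,u-80:u+80]; cv2.imwrite("pics/w6.png",cv2.resize(c,None,fx=5,fy=5,interpolation=cv2.INTER_CUBIC)); print(u-80,max(0,v-60))
E
```

```text
11.15 [0.43223598 0.20924399 0.18724132] [ 1.79856205e+02 -1.31016887e-02 -1.25635964e+02]
[283.60629777 118.86214735]
203 58
```

View pics/w6.png

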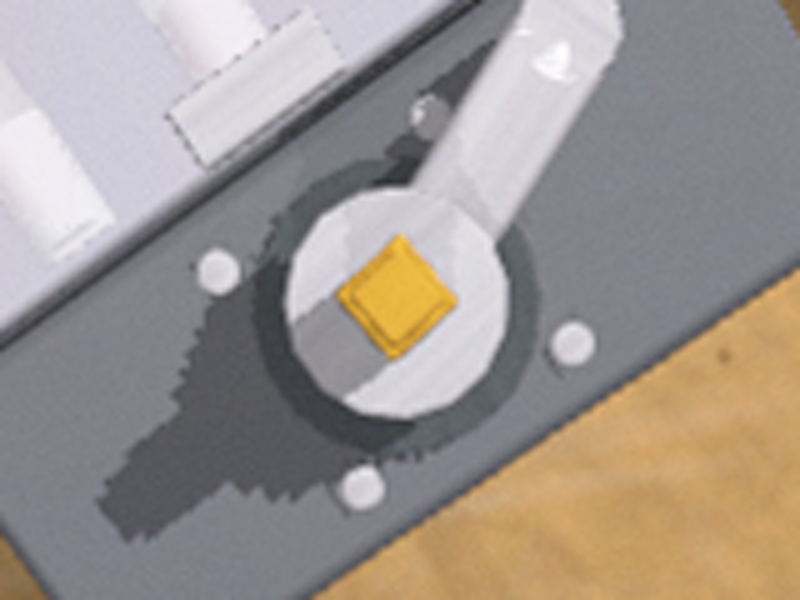

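The close-up shows the brass square centred at crop (398,298), i.e. picture (283,118), on the round boss; the tongue points up-right along the ledge, so the latch is open. Measuring the yaw.

```bash
python3 - <<'E'
from h import *
s=np.load("wrist6.npy",allow_pickle=True).item(); im=s["color"]; hsv=cv2.cvtColor(im,cv2.COLOR_BGR2HSV)
print("cam",s["xyz"])
m=cv2.inRange(hsv,(14,120,120),(30,255,255)); m[:90]=0; m[150:]=0; m[:,:250]=0; m[:,320:]=0
n,l,st,ce=cv2.connectedComponentsWithStats(m); i=1+st[1:,4].argmax(); print(st[i],ce[i])
cn=max(cv2.findContours((l==i).astype(np.uint8),0,cv2.CHAIN_APPROX_NONE)[0],key=cv2.contourArea).reshape(-1,2)
for z in (.099,):
    P=onplane(s,cn,z); print(z,cv2.minAreaRect((P[:,:2]*1000).astype(np.float32)))
v,u=np.nonzero(l==i); P=pts(s,np.c_[u,v]); Q=P[P[:,2]>.0965]; print("depth z",np.percentile(P[:,2],[5,50,95]),len(Q),cv2.minAreaRect((Q[:,:2]*1000).astype(np.float32)),Q.mean(0))
# boss: circle  white-ish at z~.075
ys,xs=np.mgrid[58:180,200:365]; px=np.c_[xs.ravel(),ys.ravel()]; P=pts(s,px)
b=P[(P[:,2]>.0735)&(P[:,2]<.0775)]; d=np.hypot(b[:,0]-.4935,b[:,1]-.1637); b=b[d<.03]; print("boss",len(b),cv2.minEnclosingCircle((b[:,:2]*1000).astype(np.float32)))
t=P[(P[:,2]>.0675)&(P[:,2]<.0735)]; d=np.hypot(t[:,0]-.4935,t[:,1]-.1637); t=t[(d>.024)&(d<.062)]; print("tongue",len(t),cv2.minAreaRect((t[:,:2]*1000).astype(np.float32)),t.mean(0))
ang=np.degrees(np.arctan2(t[:,1].mean()-.1637,t[:,0].mean()-.4935)); print(ang)
led=P[(P[:,2]>.052)&(P[:,2]<.058)]
E
```

```text
cam [0.48648619 0.17111879 0.34526591]
[271 105  23  25 315] [281.78730159 117.0952381 ]
0.099 ((495.2835693359375, 164.12176513671875), (13.293006896972656, 13.312891960144043), 5.252654552459717)
depth z [0.09598106 0.09847415 0.10005012] 283 ((495.3428649902344, 163.98248291015625), (12.910690307617188, 13.64684772491455), 7.981814384460449) [0.49510141 0.16412509 0.09849963]
boss 1254 ((494.7994689941406, 163.88523864746094), 18.91316032409668)
tongue 907 ((509.8672180175781, 126.13138580322266), (17.984844207763672, 38.58592987060547), 21.533771514892578) [0.50951427 0.12673152 0.06995719]
-66.57835816135638
```

Request:
send_rows --commands '[[0,[0.01,-0.1,0.05],[0,0,0]],[0,[0.015,-0.18,0],[0,0,0]],[0,[0.015,-0.18,0],[0,0,0]],[0,[0.015,-0.18,0],[0,0,0]],[0,[0.015,-0.18,0],[0,0,0]],[0,[0.015,-0.18,0],[0,0,0]],[0,[0.015,-0.18,0],[0,0,0]],[0,[0.015,-0.18,0],[0,0,0]],[0,[0,0,0],[0,0,0]]]'

```text
clock: 12.1
tool_pos: [0.4642, -0.14, 0.2078]
orientation: [-179.6, 0.5, -125.2]
force: [-0.9, 0.2, -1.2]
opening: 0.0875
```

```bash
python3 - <<'E'
from h import *
p0,r,o=tool(); print(o['clock'],p0,o['orientation'])
plan([.457,-.149,.12],down(-125.6))
E
```

```text
12.1 [ 0.46420415 -0.1399709   0.20781016] [-179.5783286     0.52967763 -125.23192446]
total shift units [-0.0288 -0.0361 -0.3512] turn [-0.0005  0.0018 -0.001 ] rows>= 1.77
```

Request:
send_rows --commands '[[0,[-0.014,-0.018,-0.08],[0,0.001,-0.001]],[0,[-0.014,-0.018,-0.12],[0,0.001,0]],[0,[0,0,-0.1],[0,0,0]],[0,[0,0,-0.04],[0,0,0]],[0,[0,0,0],[0,0,0]]]'

```text
clock: 12.6
tool_pos: [0.4595, -0.151, 0.1244]
orientation: [-179.8, 0.3, -125.9]
force: [-0.6, -0.1, -0.5]
opening: 0.0875
```

```bash
python3 - <<'E'
from h import *
p0,r,o=tool(); print(o['clock'],p0,o['orientation'])
plan([.457,-.149,.051],down(-125.6))
s=snapshot("wrist"); cv2.imwrite("pics/w7.png",s["color"])
print(proj(s,[[.457,-.149,.082]]))
ys,xs=np.mgrid[200:330,200:360]; P=pts(s,np.c_[xs.ravel(),ys.ravel()]); q=P[(P[:,2]>.079)&(P[:,2]<.085)&(np.hypot(P[:,0]-.457,P[:,1]+.149)<.03)]; print(len(q)); 
if len(q)>20: print(cv2.minAreaRect((q[:,:2]*1000).astype(np.float32)))
E
```

```text
12.6 [ 0.45953645 -0.15095523  0.12436355] [-179.8043563     0.32443065 -125.88937312]
total shift units [-0.0101  0.0078 -0.2935] turn [-0.0004  0.001   0.0008] rows>= 1.47
[[282.12529798 237.1630198 ]]
914
((457.6300964355469, -149.375244140625), (13.83664608001709, 33.49358367919922), 54.64549255371094)
```

View pics/w7.png

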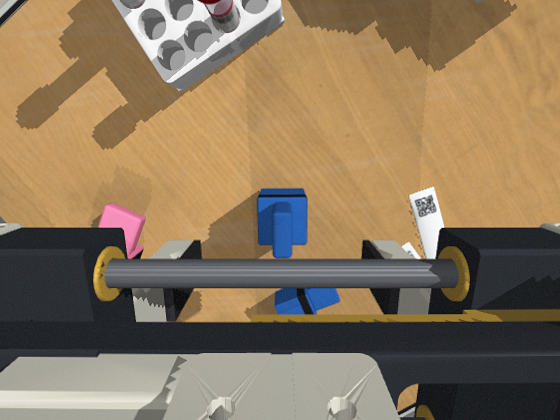

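The wrist view shows the paddle end-on at (282,230), centred between the fingers, and it agrees with the top camera within 1 mm. Descending and closing.

Request:
send_rows --commands '[[0,[-0.005,0.004,-0.08],[0,0.001,0.0006]],[0,[-0.005,0.003,-0.09],[0,0,0]],[0,[0,0,-0.08],[0,0,0]],[0,[0,0,-0.02],[0,0,0]],[0,[0,0,0],[0,0,0]]]'

```text
clock: 13.15
tool_pos: [0.4644, -0.1476, 0.0635]
orientation: [-179.4, 0.5, -125.4]
force: [-0.6, 0.6, -0.4]
opening: 0.0875
```

```bash
python3 - <<'E'
from h import *
p0,r,o=tool(); print(o['clock'],p0,o['orientation'],o['force'])
plan([.4573,-.1493,.051],down(-125.6))
E
```

```text
13.15 [ 0.46440327 -0.14762825  0.0635364 ] [-179.41597542    0.54047346 -125.39255674] [-0.62339694  0.55551307 -0.3731245 ]
total shift units [-0.0284 -0.0067 -0.0501] turn [-0.0003  0.0022 -0.0006] rows>= 0.29
```

Request:
send_rows --commands '[[0,[-0.02,-0.004,0],[0,0.002,-0.0005]],[0,[-0.01,-0.002,0],[0,0,0]],[0,[-0.004,0,-0.02],[0,0,0]],[0,[-0.004,0,-0.02],[0,0,0]],[0,[0,0,0],[0,0,0]]]'

```text
clock: 13.65
tool_pos: [0.457, -0.149, 0.057]
orientation: [-179.7, 0.3, -125.5]
force: [-0.1, -1.1, 0.3]
opening: 0.0876
```

```bash
python3 - <<'E'
from h import *
p0,r,o=tool(); print(o['clock'],p0,o['orientation'],o['force'])
plan([.4573,-.1493,.051],down(-125.6))
E
```

```text
13.65 [ 0.45697907 -0.14901274  0.05704853] [-179.73310311    0.32013149 -125.53822133] [-0.14609251 -1.10739629  0.34792365]
total shift units [ 0.0013 -0.0011 -0.0242] turn [-0.0003  0.0011 -0.0002] rows>= 0.12
```

Request:
send_rows --commands '[[0,[-0.002,0,-0.012],[0,0.001,0]],[0,[-0.002,0,-0.012],[0,0,0]],[0,[0,0,0],[0,0,0]]]'

```text
clock: 13.95
tool_pos: [0.4558, -0.1491, 0.0505]
orientation: [179.9, 0.1, -125.5]
force: [-0.5, 0.1, -0.3]
opening: 0.0877
```

```bash
python3 - <<'E'
from h import *
p0,r,o=tool(); print(o['clock'],p0,o['orientation'],o['force'])
plan([.4573,-.1493,.051],down(-125.6))
E
```

```text
13.95 [ 0.45583896 -0.1490846   0.05045509] [ 1.79937936e+02  8.02993140e-02 -1.25540539e+02] [-0.54180387  0.12679617 -0.27000097]
total shift units [ 0.0058 -0.0009  0.0022] turn [-0.0003 -0.     -0.0002] rows>= 0.03
```

Request:
send_rows --commands '[[0.3,[0.005,0,0.002],[0,0,0]],[0.6,[0,0,0],[0,0,0]],[0.9,[0,0,0],[0,0,0]],[1,[0,0,0],[0,0,0]],[1,[0,0,0],[0,0,0]],[1,[0,0,0],[0,0,0]],[1,[0,0,0],[0,0,0]],[1,[0,0,0],[0,0,0]]]'

```text
clock: 14.75
tool_pos: [0.4574, -0.1491, 0.0511]
orientation: [179.9, 0.1, -125.5]
force: [-0.5, 0.1, -0.2]
opening: 0.0293
```

```bash
python3 - <<'E'
from h import *
p0,r,o=tool(); print(o['clock'],p0,o['orientation'],o['force'],o['opening'])
K=np.array([.4573,-.1493,0]); d=r.inv().apply(K-p0); print("foot in tool",d)
E
```

```text
14.75 [ 0.4574363  -0.14910993  0.05106678] [ 1.79946963e+02  7.94571419e-02 -1.25534097e+02] [-0.52211027  0.10368693 -0.18415607] 0.02934074256948182
foot in tool [ 3.04704094e-04 -4.68177064e-05  5.10663847e-02]
```

Request:
send_rows --commands '[[1,[0,0,0],[0,0,0]],[1,[0,0,0],[0,0,0]],[1,[0,0,0],[0,0,0]],[1,[0,0,0],[0,0,0]],[1,[0,0,0],[0,0,0]]]'

```text
clock: 15.25
tool_pos: [0.4573, -0.1491, 0.051]
orientation: [179.9, 0.1, -125.5]
force: [-0.2, 0.7, 0.5]
opening: 0.0136
```

Gripped on the 14 mm paddle. Lifting and carrying to above the spindle.

Request:
send_rows --commands '[[1,[0,0,0.06],[0,0,0]],[1,[0,0,0.14],[0,0,0]],[1,[0,0,0.14],[0,0,0]],[1,[0,0,0.14],[0,0,-0.005]],[1,[0.02,0.14,0.06],[0,0,-0.018]],[1,[0.02,0.18,0],[0,0,-0.018]],[1,[0.02,0.18,0],[0,0,-0.018]],[1,[0.02,0.18,0],[0,0,-0.018]],[1,[0.02,0.18,0],[0,0,-0.018]],[1,[0.02,0.18,0],[0,0,-0.018]],[1,[0.01,0.1,0],[0,0,-0.018]],[1,[0,0,0],[0,0,0]]]'

```text
clock: 16.45
tool_pos: [0.4855, 0.1466, 0.1906]
orientation: [179.5, 0.2, -175.0]
force: [-0.1, -0.5, -1.9]
opening: 0.0136
```

```bash
python3 - <<'E'
from h import *
p0,r,o=tool(); print(o['clock'],p0,o['orientation'],o['force'],o['opening'],o['joint_pos'].round(1))
plan([.4945,.1639,.19],down(-173.5))
E
```

```text
16.45 [0.48554032 0.14657519 0.19061057] [ 1.79498162e+02  1.65190908e-01 -1.74997881e+02] [-0.06858077 -0.52749031 -1.94234855] 0.013641697440336616 [ 38.8   6.1 -23.2  -0.4 -60.2 -33.6]
total shift units [ 0.0358  0.0693 -0.0024] turn [-0.0014  0.0003  0.0042] rows>= 0.39
```

Request:
send_rows --commands '[[1,[0.018,0.035,0],[-0.0014,0.0003,0.004]],[1,[0.012,0.025,0],[0,0,0]],[1,[0.002,0.005,0],[0,0,0]],[1,[0,0,0],[0,0,0]],[1,[0,0,0],[0,0,0]]]'

```text
clock: 16.95
tool_pos: [0.4934, 0.1625, 0.1896]
orientation: [-179.9, -0.1, -173.3]
force: [0.0, -0.1, -1.2]
opening: 0.0138
```

```bash
python3 - <<'E'
from h import *
p0,r,o=tool(); print(o['clock'],p0,o['orientation'],o['force'],o['opening'])
plan([.4945,.1639,.16],down(-173.5))
s=snapshot("wrist"); np.save("wrist8.npy",s,allow_pickle=True); cv2.imwrite("pics/w8.png",s["color"])
s=snapshot("top"); q=proj(s,p0)[0].astype(int); c=s["color"][q[1]-60:q[1]+60,q[0]-80:q[0]+80]; cv2.imwrite("pics/t8.png",cv2.resize(c,None,fx=4,fy=4))
s=snapshot("scene"); np.save("scene8.npy",s,allow_pickle=True); q=proj(s,p0)[0].astype(int); print(q); c=s["color"][q[1]-40:q[1]+60,q[0]-70:q[0]+70]; cv2.imwrite("pics/s8.png",cv2.resize(c,None,fx=5,fy=5,interpolation=cv2.INTER_CUBIC))
E
```

```text
16.95 [0.49344416 0.1625102  0.18964776] [-1.79917712e+02 -1.36355221e-01 -1.73292932e+02] [ 0.01032419 -0.13924177 -1.16489508] 0.013824724391511516
total shift units [ 0.0042  0.0056 -0.1186] turn [ 0.0003 -0.0003 -0.0006] rows>= 0.59
[259 179]
```

View pics/w8.png

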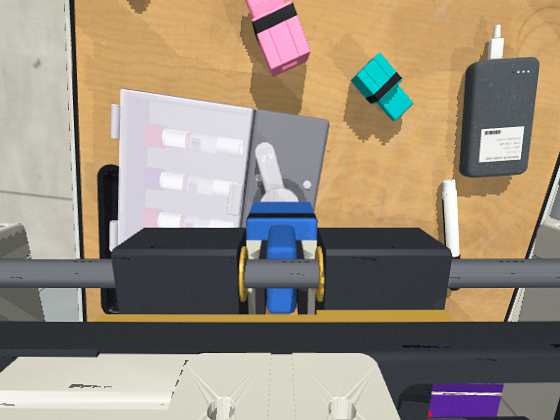

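View pics/s8.png

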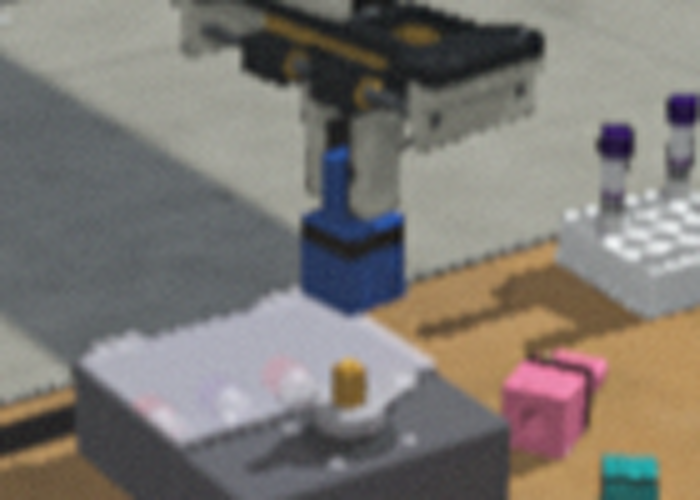

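The scene view shows the key hanging upright straight above the brass spindle: hub corner at crop x=352, spindle at 349. The tongue is still open. Descending.

Request:
send_rows --commands '[[1,[0.004,0.005,-0.04],[0,0,0]],[1,[0.003,0.003,-0.04],[0,0,0]],[1,[0,0,-0.02],[0,0,0]],[1,[0,0,0],[0,0,0]],[1,[0,0,0],[0,0,0]]]'

```text
clock: 17.6
tool_pos: [0.4948, 0.1638, 0.1619]
orientation: [-179.9, -0.2, -173.3]
force: [-0.1, -0.5, -2.1]
opening: 0.0137
```

```bash
python3 - <<'E'
from h import *
p0,r,o=tool(); print(o['clock'],p0,o['orientation'],o['force'],o['opening'])
plan([.4945,.1639,.126],down(-173.5))
E
```

```text
17.6 [0.49478738 0.1638213  0.16194729] [-1.79904853e+02 -1.73388151e-01 -1.73348442e+02] [-0.07176716 -0.51221773 -2.09677771] 0.01367809046643512
total shift units [-0.0011  0.0003 -0.1438] turn [ 0.0003 -0.0004 -0.0004] rows>= 0.72
```

Request:
send_rows --commands '[[1,[0,0,-0.02],[0,0,0]],[1,[0,0,-0.02],[0,0,0]],[1,[0,0,-0.02],[0,0,0]],[1,[0,0,0],[0,0,0]]]'

```text
clock: 18.0
tool_pos: [0.4949, 0.164, 0.1459]
orientation: [-179.9, -0.1, -173.3]
force: [0.4, -0.9, -1.0]
opening: 0.0133
```

```bash
python3 - <<'E'
from h import *
p0,r,o=tool(); print(o['clock'],p0,o['orientation'],o['force'],o['moment'],o['opening'])
plan([.4945,.1639,.126],down(-173.5))
E
```

```text
18.0 [0.49489025 0.16399673 0.14589292] [-1.79920823e+02 -1.49667068e-01 -1.73337331e+02] [ 0.35818853 -0.88316766 -0.99923334] [-0.04148658  0.08425818  0.00092197] 0.01329588951994193
total shift units [-0.0016 -0.0004 -0.0796] turn [ 0.0003 -0.0004 -0.0005] rows>= 0.4
```

Request:
send_rows --commands '[[1,[0,0,-0.016],[0,0,0]],[1,[0,0,-0.016],[0,0,0]],[1,[0,0,0],[0,0,0]]]'

```text
clock: 18.3
tool_pos: [0.495, 0.1641, 0.1373]
orientation: [-179.9, -0.1, -173.3]
force: [-0.4, -0.4, -2.7]
opening: 0.0134
```

Request:
send_rows --commands '[[1,[0,0,-0.016],[0,0,0]],[1,[0,0,-0.016],[0,0,0]],[1,[0,0,0],[0,0,0]]]'

```text
clock: 18.6
tool_pos: [0.4951, 0.1641, 0.1287]
orientation: [-179.9, -0.1, -173.3]
force: [-0.2, -0.1, -1.4]
opening: 0.0137
```

Sliding on with no resistance, 2.6 mm left.

Request:
send_rows --commands '[[1,[0,0,-0.008],[0,0,0]],[1,[0,0,-0.004],[0,0,0]],[1,[0,0,-0.003],[0,0,0]]]'

```text
clock: 18.9
tool_pos: [0.4953, 0.1641, 0.1259]
orientation: [-179.9, -0.1, -173.3]
force: [-4.9, -0.1, 9.9]
opening: 0.014
```

Seated: 9.9 N at TCP z=0.126, as predicted. Easing off slightly, then turning anticlockwise in small steps.

Request:
send_rows --commands '[[1,[0,0,0.002],[0,0,0.006]],[1,[0,0,0],[0,0,0.01]],[1,[0,0,0],[0,0,0.01]],[1,[0,0,0],[0,0,0.01]],[1,[0,0,0],[0,0,0]]]'

```text
clock: 19.4
tool_pos: [0.495, 0.1638, 0.1269]
orientation: [-179.9, -0.1, -159.9]
force: [-0.3, 0.2, -2.1]
opening: 0.0142
```

```bash
python3 - <<'E'
from h import *
p0,r,o=tool(); print(o['clock'],p0,o['orientation'],o['force'],o['moment'],o['opening'])
E
```

```text
19.4 [0.49501175 0.16379396 0.12686863] [-1.79911489e+02 -9.48401427e-02 -1.59883248e+02] [-0.26939393  0.18228797 -2.10668446] [ 0.02570479  0.13405851 -0.03265425] 0.0141559032072057
```

Request:
send_rows --commands '[[1,[0,0,0],[0,0,0.012]],[1,[0,0,0],[0,0,0.012]],[1,[0,0,0],[0,0,0.012]],[1,[0,0,0],[0,0,0.012]],[1,[0,0,0],[0,0,0.012]],[1,[0,0,0],[0,0,0.012]],[1,[0,0,0],[0,0,0.012]],[1,[0,0,0],[0,0,0]]]'

```text
clock: 20.2
tool_pos: [0.495, 0.1638, 0.1269]
orientation: [-179.9, -0.1, -129.4]
force: [-1.6, 0.0, -0.7]
opening: 0.0138
```

```bash
python3 - <<'E'
from h import *
p0,r,o=tool(); print(o['clock'],p0,o['orientation'],o['force'],o['moment'],o['opening'])
E
```

```text
20.2 [0.49498117 0.16383466 0.1268811 ] [-1.79930972e+02 -7.52168932e-02 -1.29443643e+02] [-1.57348346  0.03579926 -0.66267945] [-0.07794396  0.09614582 -0.01502517] 0.013830354371410695
```

Request:
send_rows --commands '[[1,[0,0,0],[0,0,0.012]],[1,[0,0,0],[0,0,0.012]],[1,[0,0,0],[0,0,0.012]],[1,[0,0,0],[0,0,0.01]],[1,[0,0,0],[0,0,0]]]'

```text
clock: 20.7
tool_pos: [0.4949, 0.1638, 0.1269]
orientation: [-179.9, -0.1, -113.4]
force: [-0.5, 0.4, -0.8]
opening: 0.0141
```

```bash
python3 - <<'E'
from h import *
p0,r,o=tool(); print(o['clock'],p0,o['orientation'],o['force'],o['moment'],o['opening'])
s=snapshot("wrist"); cv2.imwrite("pics/w9.png",s["color"]); np.save("wrist9.npy",s,allow_pickle=True)
E
```

```text
20.7 [0.49493566 0.16383445 0.12688559] [-1.79937239e+02 -7.05945372e-02 -1.13350746e+02] [-0.51265658  0.38736593 -0.84282163] [-0.09700904  0.15513292 -0.02157714] 0.014103302199110369
```

View pics/w9.png

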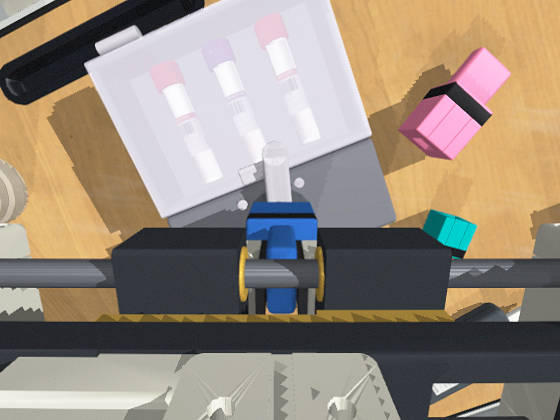

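The tongue (275,165) has followed the key and now crosses the lid's front edge, not yet at the stop. Continuing in small steps while watching the moment.

Request:
send_rows --commands '[[1,[0,0,0],[0,0,0.01]],[1,[0,0,0],[0,0,0.01]],[1,[0,0,0],[0,0,0]]]'

```text
clock: 21.05
tool_pos: [0.4949, 0.1639, 0.1269]
orientation: [-179.9, -0.1, -106.7]
force: [-0.4, 0.4, -1.2]
opening: 0.0138
```

```bash
python3 - <<'E'
from h import *
p0,r,o=tool(); print(o['clock'],p0,o['orientation'],o['force'],o['moment'],o['opening'])
E
```

```text
21.05 [0.49494507 0.16385364 0.1268939 ] [-1.79937710e+02 -6.50086511e-02 -1.06686792e+02] [-0.41046956  0.37626128 -1.20401094] [-0.07974166  0.18155292 -0.01821543] 0.013769730261551132
```

Request:
send_rows --commands '[[1,[0,0,0],[0,0,0.008]],[1,[0,0,0],[0,0,0]]]'

```text
clock: 21.25
tool_pos: [0.4949, 0.1638, 0.1269]
orientation: [-179.9, -0.1, -104.2]
force: [-0.9, 0.7, -1.9]
opening: 0.014
```

```bash
python3 - <<'E'
from h import *
p0,r,o=tool(); print(o['clock'],p0,o['orientation'],o['force'],o['moment'],o['opening'])
E
```

```text
21.25 [0.49491395 0.16384073 0.12687273] [-1.79939852e+02 -6.76475509e-02 -1.04217458e+02] [-0.87178237  0.73195849 -1.85153083] [-0.12380771  0.15591924  0.01352501] 0.014021103931956824
```

Request:
send_rows --commands '[[1,[0,0,0],[0,0,0.008]],[1,[0,0,0],[0,0,0.006]]]'

```text
clock: 21.45
tool_pos: [0.4949, 0.1638, 0.1269]
orientation: [-179.9, -0.1, -99.6]
force: [-0.6, -0.5, -0.7]
opening: 0.0136
```

```bash
python3 - <<'E'
from h import *
p0,r,o=tool(); print(o['clock'],p0,o['orientation'],o['force'],o['moment'],o['opening'])
E
```

```text
21.45 [0.49490774 0.1638273  0.12686339] [-1.79942888e+02 -6.75918532e-02 -9.95772210e+01] [-0.60858743 -0.52479691 -0.67198917] [-0.10702539  0.1773152  -0.04879128] 0.013619807784579434
```

Request:
send_rows --commands '[[1,[0,0,0],[0,0,0.008]],[1,[0,0,0],[0,0,0.006]]]'

```text
clock: 21.65
tool_pos: [0.4949, 0.1638, 0.1268]
orientation: [-179.9, -0.1, -94.9]
force: [0.4, -1.3, -0.3]
opening: 0.0141
```

```bash
python3 - <<'E'
from h import *
p0,r,o=tool(); print(o['clock'],p0,o['orientation'],o['force'],o['moment'],o['opening'])
E
```

```text
21.65 [0.49488668 0.16380836 0.12684978] [-1.79945319e+02 -6.44093506e-02 -9.48668389e+01] [ 0.42547057 -1.28184234 -0.29991375] [-0.13280236  0.18741698 -0.2709812 ] 0.01407312389540493
```

Request:
send_rows --commands '[[1,[0,0,0],[0,0,0.005]]]'

```text
clock: 21.75
tool_pos: [0.4949, 0.1638, 0.1269]
orientation: [-179.9, -0.1, -93.2]
force: [0.7, -0.2, 0.1]
opening: 0.0138
```

```bash
python3 - <<'E'
from h import *
p0,r,o=tool(); print(o['clock'],p0,o['orientation'],o['force'],o['moment'],o['opening'])
s=snapshot("wrist"); np.save("wrist10.npy",s,allow_pickle=True); cv2.imwrite("pics/w10.png",s["color"])
ys,xs=np.mgrid[60:225,180:380]; px=np.c_[xs.ravel(),ys.ravel()]; P=pts(s,px)
t=P[(P[:,2]>.067)&(P[:,2]<.0735)]; d=np.hypot(t[:,0]-.4945,t[:,1]-.1639); t=t[(d>.026)&(d<.063)]; print(len(t),t.mean(0),np.degrees(np.arctan2(t[:,1].mean()-.1639,t[:,0].mean()-.4945)),cv2.minAreaRect((t[:,:2]*1000).astype(np.float32)))
E
```

```text
21.75 [0.49489671 0.1638206  0.12686449] [-1.79946290e+02 -5.65063170e-02 -9.32107627e+01] [ 0.65148223 -0.15857512  0.05824598] [-0.10072589  0.25601034 -0.41341192] 0.013776855188766046
1250 [0.53733488 0.16269787 0.07000262] -1.607542092887439 ((537.602783203125, 162.72879028320312), (18.004850387573242, 36.68263244628906), 88.86782836914062)
```

View pics/w10.png

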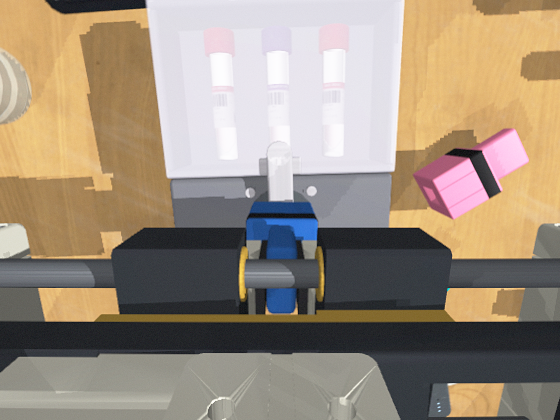

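The stop is reached: the moment rose to −0.41 N m, and the tongue at (280,170) now lies straight back over the lid at −1.5°, along the case axis. Relaxing the torque within the play, setting the key down about 1 mm, then releasing.

Request:
send_rows --commands '[[1,[0,0,-0.002],[0,0,-0.004]],[1,[0,0,-0.002],[0,0,-0.002]],[1,[0,0,0],[0,0,0]]]'

```text
clock: 22.1
tool_pos: [0.4949, 0.1638, 0.1268]
orientation: [-179.9, -0.1, -95.7]
force: [-0.5, -0.5, -0.8]
opening: 0.0138
```

```bash
python3 - <<'E'
from h import *
p0,r,o=tool(); print(o['clock'],p0,o['orientation'],o['force'],o['moment'],o['opening'])
E
```

```text
22.1 [0.49492753 0.16380016 0.12679237] [-1.79920756e+02 -5.64882106e-02 -9.57335530e+01] [-0.47014183 -0.49781067 -0.75199695] [-0.10146212  0.453693   -0.06888764] 0.013751074203682248
```

Request:
send_rows --commands '[[1,[0,0,-0.005],[0,0,0]],[1,[0,0,-0.003],[0,0,0]]]'

```text
clock: 22.3
tool_pos: [0.4951, 0.1638, 0.1259]
orientation: [-179.9, -0.1, -95.8]
force: [-4.3, -0.8, 10.4]
opening: 0.0139
```

Seated again with 10 N at the same height. Opening.

Request:
send_rows --commands '[[0.8,[0,0,0.002],[0,0,0]],[0.6,[0,0,0],[0,0,0]],[0.4,[0,0,0],[0,0,0]],[0.3,[0,0,0],[0,0,0]],[0.3,[0,0,0],[0,0,0]],[0.3,[0,0,0],[0,0,0]]]'

```text
clock: 22.9
tool_pos: [0.4959, 0.1643, 0.1261]
orientation: [-179.8, -0.0, -95.9]
force: [-0.1, 0.2, 0.1]
opening: 0.0518
```

Request:
send_rows --commands '[[0.2,[0,0,0.03],[0,0,0]],[0.2,[0,0,0.06],[0,0,0]],[0.2,[0,0,0.1],[0,0,0]],[0.2,[0,0,0.12],[0,0,0]],[0.2,[0,0,0.12],[0,0,0]],[0.2,[-0.14,0,0.04],[0,0,0]],[0.2,[-0.14,0,0],[0,0,0]],[0.2,[0,0,0],[0,0,0]],[0.2,[0,0,0],[0,0,0]]]'

```text
clock: 23.8
tool_pos: [0.4239, 0.1635, 0.2522]
orientation: [-179.7, 0.1, -95.9]
force: [-0.3, -0.5, -0.2]
opening: 0.07
```

```bash
python3 - <<'E'
from h import *
p0,r,o=tool(); print(o['clock'],p0,o['force'],o['opening'])
s=snapshot("wrist"); np.save("wrist11.npy",s,allow_pickle=True); cv2.imwrite("pics/w11.png",s["color"])
ys,xs=np.mgrid[0:250,130:430]; px=np.c_[xs.ravel(),ys.ravel()]; P=pts(s,px)
t=P[(P[:,2]>.067)&(P[:,2]<.0735)]; d=np.hypot(t[:,0]-.4945,t[:,1]-.1639); t=t[(d>.03)&(d<.063)]; print("tongue",len(t),np.degrees(np.arctan2(t[:,1].mean()-.1639,t[:,0].mean()-.4945)),cv2.minAreaRect((t[:,:2]*1000).astype(np.float32)))
k=P[(np.hypot(P[:,0]-.4945,P[:,1]-.1639)<.04)]
for a,b,e in ((.150,.165,157),(.115,.127,121)):
    q=k[(k[:,2]>a)&(k[:,2]<b)]; print(e,len(q),np.median(q[:,2]) if len(q) else 0,cv2.minAreaRect((q[:,:2]*1000).astype(np.float32)) if len(q)>5 else 0)
s=snapshot("top"); cv2.imwrite("pics/t11.png",s["color"])
s=snapshot("scene"); c=s["color"][140:270,180:360]; cv2.imwrite("pics/s11.png",cv2.resize(c,None,fx=4,fy=4,interpolation=cv2.INTER_CUBIC))
E
```

```text
23.8 [0.42385514 0.16351191 0.25223597] [-0.33178745 -0.54814021 -0.18294024] 0.06999014089077156
tongue 524 -1.9717920105523303 ((539.4419555664062, 162.38800048828125), (17.932687759399414, 31.97561264038086), 88.39794158935547)
157 753 0.15671008793229213 ((495.0379638671875, 163.60594177246094), (13.715350151062012, 33.60099792480469), 83.37197875976562)
121 1241 0.12095184123906377 ((494.96844482421875, 163.44314575195312), (39.88176345825195, 40.485069274902344), 82.98767852783203)
```

View pics/w11.png

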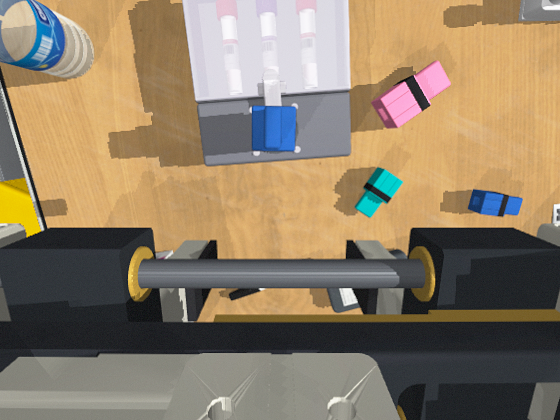

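View pics/s11.png

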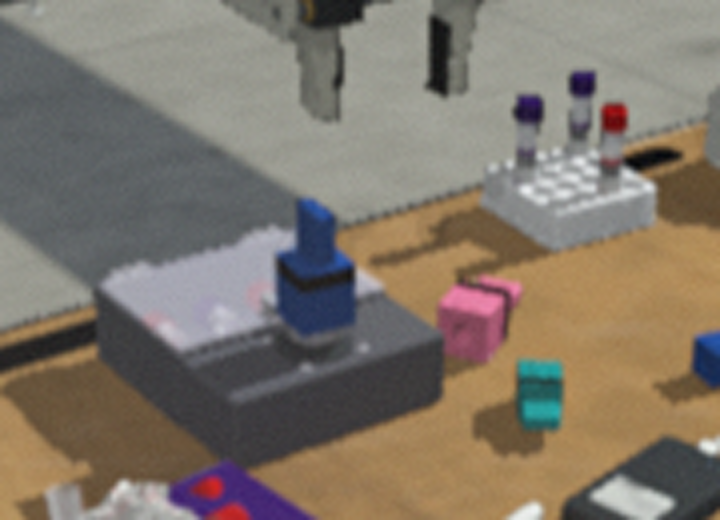

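View pics/t11.png

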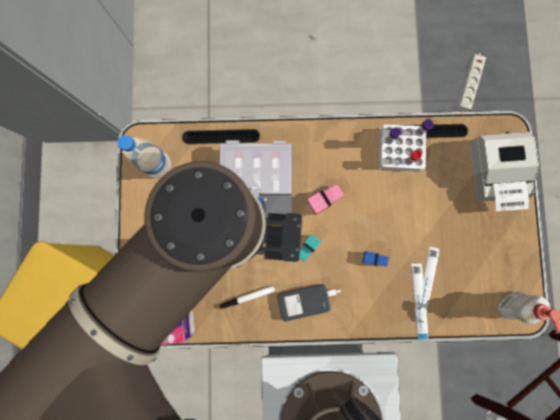

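The pictures show the key seated on the spindle: paddle top at 0.1567 m (expected 0.157), hub top at 0.121 m. The tongue at wrist-picture (272,88) lies over the lid, the gripper is clear, and the rack and bottle are in place. Handing in.

```bash
python3 - <<'E'
from plant import order
print(order.close_job())
E
```

```text
the job is handed in; nothing more can be done
None
```

The sample case is locked and the job is handed in, at about 24 s of the 72 s allowed.

**What I did:** I stood the larger blue key upright on its bored end and let go of it. I then took it again by the paddle from above and fitted it onto the spindle while the latch was still open. Finally I turned it anticlockwise to the end stop and backed the gripper clear.

**Last checks:**
- **Key seated:** it met the boss at the predicted height with about 10 N. After release, the paddle top measured 156.7 mm above the desk against 157 mm expected, and the hub top 121 mm.
- **Latch locked:** the moment rose to 0.41 N m at the stop. The tongue, which began about 22° from the case's right, now points straight back over the lid, within about 1° of the case axis.
- **Surroundings:** the rack and bottle look unmoved in the pictures, and nothing is touching the robot.

**What went wrong or disagreed:**
- **Joint 3 limit:** while I was first tilting the key upright, joint 3 ran up against its limit. Its last reading, rounded to 0.1°, was −58.3 against a limit of −58.28. I then turned the key 45° about the vertical, which cleared it.
- **Spindle position:** the top and wrist cameras differed by about 1.5 mm, so I aimed between them, and the key slid on without resistance.
- **Spindle yaw:** it read between 5° and 8°, which was within the play.

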